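# Clamp the basking perch to the display riser

### The job

Secure the basking perch on the display riser: slide it along the board until the end of its wooden foot butts against the spine of the G-clamp. Then turn the clamp's tommy bar clockwise (seen from above) until the pad just touches the foot, and give it a quarter turn more from there, no further. Leave the deli cups where they stand.

Things in the scene. Friction and masses are not known exactly. Their poses are not given: they have to be found in the camera images.
- riser: fixed display riser: grey board 220 (its x) x 440 (its y) x 18 mm on two wooden blocks, top 72 mm above the table. Origin under its centre at table level, z up. A dark steel G-clamp, fixed to it, grips its -y end, 45 mm to the -x side of the long centreline
- clamp_stop (a point): on the inner face of the clamp's flat spine (17 mm wide), at the board's top: what the foot is to butt against. Axes as the riser's: +y points from the spine inward along the board. The vertical screw is 42 mm inward, in a boss 27 mm wide on the clamp's upper arm (60 to 86 mm above the board)
- bar_mid (a point): middle of the clamp's tommy bar, on the screw axis, about 130 mm above the board: a level round steel rod, 7 mm thick, 90 mm long over its ball ends (12 mm), through a head 17 mm wide (12 mm below to 11 mm above the bar's middle). Turns with the screw. Nothing else stands within 60 mm of the axis from 35 mm below the bar upwards
- bar_end (a point): point 42 mm from bar_mid in one end of the tommy bar: shows how the bar points
- spindle (a joint): turn of the clamp screw, rad; grows clockwise seen from above, lowering pad and bar 5 mm a turn. Starts at 0 to 3.1; the pad touches the foot 0.3 to 0.9 turn later. Free, it needs about 0.05 N m (1.5 N near the bar's ends); once the pad touches, its rubbing adds a rising drag, about 0.1 to 0.2 N m more after a quarter turn. It stays where it is left
- pad_face (a point): centre of the underside of the clamp's round pad, 29 mm wide, steel with a black rubber face, at the lower end of the screw. At the start it stands 1.7 to 4.3 mm higher than the foot's top
- pad (a joint): squash of the pad's rubber face, m: 0 when it touches nothing, grows as the screw is tightened on the foot (18 N for each mm; about 0.8 mm a quarter turn after touching)
- perch: loose basking perch, 0.3 to 0.6 kg: plywood foot 90 (its x) x 120 (its y) x 18 mm; a dark branch on the half away from the clamp (trunk 24 mm thick, 34 mm to +y of the centre; cross limb 95 mm to -x, 60 mm to +x, top 80 mm above the board). Origin at the centre of the foot's underside, z up, -y towards the clamp. A push of about 3 N on the foot slides it
- foot_end (a point): middle of the bottom edge of the foot's -y end, the end that goes to the clamp (60 mm from the perch's origin)
- cup_a: clear lidded deli cup (loose bystander), 72 mm wide, 40 mm tall, on the riser behind the perch. Origin at the centre of its underside
- cup_b: clear lidded deli cup (loose bystander), 88 mm wide, 45 mm tall, on the riser near the end away from the clamp. Origin at the centre of its underside
- cup_c: clear lidded deli cup (loose bystander), 100 mm wide, 48 mm tall, on the table. Origin at the centre of its underside
- cup_d: clear lidded deli cup (loose bystander), 116 mm wide, 52 mm tall, on the table. Origin at the centre of its underside
- cup_e: clear lidded deli cup (loose bystander), 100 mm wide, 48 mm tall, on the table. Origin at the centre of its underside
- cup_f: clear lidded deli cup (loose bystander), 150 mm wide, 65 mm tall, on the table. Origin at the centre of its underside
Mind the look-alikes: they are no part of the job. Of the things that look like the perch, the largest one is meant.

How it is judged:
By the outcome, as a careful person would: the job done as asked, in the order asked, and still so for the second after the job is handed in, with the robot touching nothing.
It also fails if it takes over 67 s, if anything falls off the work surface, if the arm or the gripper's body presses on something with over 40 N, if the wrist force passes 120 N, or if a joint passes its speed limit or range.

### The arm

A 6-joint arm with a two-finger parallel gripper is mounted at the origin on the work surface. World frame = base frame: x ahead of the robot, y to its left, z up, the work surface at z = 0. Lengths are in m, angles in degrees, forces in N, time in s.
With the tool pointing down it reaches from about 0.2 to 0.875 m from the base axis. Payload 3.4 kg.
Tool frame: the origin (TCP) lies between the finger pads; the fingertips stand 11 mm ahead of it and the grasp point (between the pads) lies 8 mm behind it; y points along the fingers, z is the direction in which the jaws open and shut, and the axes are right-handed (so a half turn about y gives the same grasp; the last joint's range is limited). The gripper opens to 94 mm and grips with 3 to 60 N. Pads are 16 mm wide; open, the fingers measure 119 mm over their backs; the gripper's body (75 mm by 177 mm) begins 78 mm behind the grasp point.
Start: joints at [-71.104, 15.808, 86.224, -0, 77.962, -6.933], TCP at [0.251, -0.518, 0.216] pointing down, gripper open.
Joint ranges: [-165.64, 165.64], [-43.16, 119.46], [12.63, 154.43], [-67.54, 247.53], [6.08, 155.33], [-154.97, 154.97]. Speed limits (degrees/s): [147.25, 147.25, 180, 180, 180, 180].

### API

Orientations are given as a 3x3 rotation matrix whose columns are the frame's x, y, z axes.
In Python, from workcell import * gives the robot as it stands.
- The arm moves only by the tool step_arm, never from a script. Its argument "rows" is a list of rows, each a list of 7 numbers: the closure in counts, from 0 (fully open) to 255 (shut), then the shift along the world's x, y, z in mm, then the turn, a rotation vector about the world's x, y, z in degrees. A call has 1 to 10 rows; each row is the pose to reach, as a shift and turn from the pose commanded when the call began; what a row does not reach only later rows make up. A row lasts 1/8 s, in which the tool goes at most 62.5 mm and 10.7 degrees, less where a joint would pass 70% of its speed; a pose out of reach is approached as far as the arm can. A call with a gripper value outside its range is refused whole. The fingers move at their own pace and stop on an object; the grip force is fixed at half the most. Time passes only in rows, so rows that repeat a pose let the fingers close. It gives the time, the measured TCP pose, the force and the opening at its end, in the units of the state.
- state(): the state, without advancing time (a new reading comes with each control period).
- capture(name): name is "scene" or "top" or "wrist"; returns a dict with "color" (384x512x3 uint8, blue, green, red), "camera_matrix" (3x3 intrinsics, pixels), "k1" (the pictures are not rectified: a ray, as slopes to the right and down, at radius r is drawn at 1 + k1 r^2 times it, then the intrinsics apply), "view" (4x4, takes a point from world to camera coordinates); the wrist camera has in their place "mount" (4x4, takes a point from camera to tool coordinates, whose origin is the TCP and whose axes are the tool frame's). Camera axes: x right, y up, looking along -z (the intrinsics and any distortion apply to the point x, -y, -z); pixel columns grow to the right and rows downward; lengths in m; the calibration is good to about 2 mm. A picture is of the moment at which its call begins: read the wrist's pose just before it. There is no depth.
- sign_off(): hands the job in, once; it reports no verdict.
Trained networks look in a picture, given as the dict that the camera call returned (one of the last four; its "shot" number tells which), for a name from the list of things; names that differ only in an ending like _2 or _b are one class to them, and where a whole thing is asked for, a point or a joint stands for the part that bears it (a point fixed in the world has none). Each returns a list of dicts, best first, with "p" (0 to 1); they miss things now and then, are a little off and sometimes report something else, mostly with a low value. They report only what shows in the picture. A call takes as long as a camera call. They do not tell look-alikes from the thing itself.
- spot_in(picture, target): "location" ([column, row] in pixels, amid what is visible of it).
- silhouettes(picture, target): "mask" (384x512 bool, what is visible of it) and "location" ([column, row] in pixels, amid what is visible of it).
The state is a dict: "t": time; "joint_pos": joint angles; "qd": joint speeds; "joint_efforts": joint torques, N m; "position": TCP position; "tool_rot": TCP orientation; "wrist_force": force on the tool from outside, world axes, zero at the start; "torque": the same for the moment, N m; "width": opening from 0.0 (shut) to 1.0 (fully open).
Only numpy, scipy, OpenCV 4.12 (cv2) and the standard library are available. Lean on these libraries where they do the work, as an engineer would, in place of code of your own. Each camera call takes 0.05 s, during which the arm holds its last target.

## Working session

There is one attempt and no reset: what is moved stays moved. The work goes in short steps, Python scripts to look and compute and a tool call to move; the robot and the scene stay as the last step left them, time stands still between calls to the robot, and variables do not carry over. Pictures are saved under pics/ and viewed, and the job is handed in when it is done.

Besides the shell and the picture viewer there is one more tool, called after "Call:" as name(argument=value, ...), one argument or row to a line, values as JSON. step_arm: Moves the arm, as the interface text tells. Its arguments: {"type":"object","properties":{"rows":{"type":"array"}},"required":["rows"]}

```bash
ls; mkdir -p pics
python3 - <<'E'
from workcell import *
import cv2,numpy as np
s=state();print({k:np.round(v,3).tolist() for k,v in s.items()})
for n in ["scene","top","wrist"]:
    c=capture(n);cv2.imwrite(f"pics/{n}0.png",c["color"]);print(n,c["camera_matrix"].tolist(),c["k1"],np.round(c.get("view",c.get("mount")),4).tolist())
    for t in ["riser","perch","clamp_stop","bar_mid","bar_end","pad_face","foot_end","cup_a"]:
        try: print(t,[(np.round(d["location"],1).tolist(),round(d["p"],2)) for d in spot_in(c,t)])
        except Exception as e: print(t,e)
E
```

```text
pics
{'t': 0.0, 'joint_pos': [-71.104, 15.847, 86.292, -0.0, 77.964, -6.935], 'qd': [0.014, 0.036, 0.024, 0.058, -0.082, 0.057], 'joint_efforts': [0.002, -40.457, -23.723, 0.07, 0.034, -0.0], 'position': [0.25, -0.517, 0.216], 'tool_rot': [[-0.9, -0.001, 0.436], [-0.436, 0.002, -0.9], [-0.0, -1.0, -0.002]], 'wrist_force': [-0.356, 0.692, -0.469], 'torque': [0.005, 0.02, -0.032], 'width': 0.997}
scene [[432.33718880692476, 0.0, 254.76623086880429], [0.0, 432.33718880692476, 184.58861335432536], [0.0, 0.0, 1.0]] 0.02456879040432286 [[0.8858, 0.4641, -0.0066, -0.4183], [-0.3669, 0.7087, 0.6027, 0.0824], [0.2844, -0.5314, 0.798, -1.7191], [0.0, 0.0, 0.0, 1.0]]
riser [([275.2, 221.5], 0.68), ([289.9, 220.6], 0.34)]
perch [([191.8, 223.5], 0.8), ([160.6, 262.5], 0.75), ([259.3, 210.1], 0.7), ([231.9, 159.4], 0.68)]
clamp_stop [([272.3, 219.5], 0.68)]
bar_mid [([248.0, 230.3], 0.68), ([275.1, 221.2], 0.17)]
bar_end [([295.0, 168.8], 0.74), ([247.4, 230.3], 0.57)]
pad_face []
foot_end [([192.4, 225.8], 0.95), ([261.0, 210.2], 0.73), ([230.9, 160.3], 0.52)]
cup_a [([159.9, 266.5], 0.97), ([28
[... 595 characters left out ...]
ad_face [([202.7, 166.9], 0.52)]
foot_end [([208.0, 245.5], 0.92), ([271.9, 182.2], 0.64), ([297.0, 240.5], 0.47)]
cup_a [([130.2, 211.4], 0.95), ([119.6, 151.4], 0.94), ([201.5, 164.7], 0.84), ([356.5, 244.3], 0.82), ([381.6, 149.0], 0.61), ([263.2, 147.1], 0.58), ([245.5, 171.2], 0.4)]
wrist [[319.97169218922204, 0.0, 259.32544430953516], [0.0, 319.97169218922204, 197.57086005723946], [0.0, 0.0, 1.0]] -0.02088144854272326 [[0.0006, -0.9732, -0.2299, -0.0667], [0.0005, 0.2299, -0.9732, -0.1692], [1.0, 0.0004, 0.0006, 0.001], [0.0, 0.0, 0.0, 1.0]]
riser []
perch [([9.5, 16.4], 0.76)]
clamp_stop []
bar_mid []
bar_end []
pad_face []
foot_end [([10.3, 16.7], 0.73)]
cup_a [([139.7, 66.1], 0.94)]
```

View pics/scene0.png

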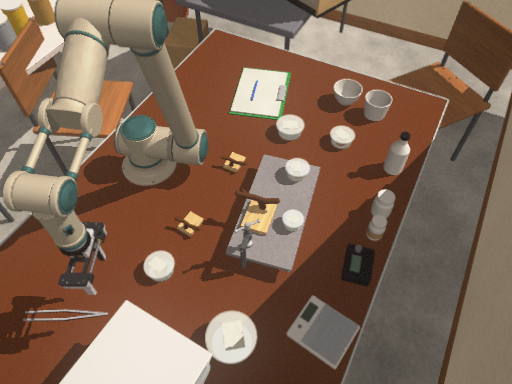

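View pics/top0.png

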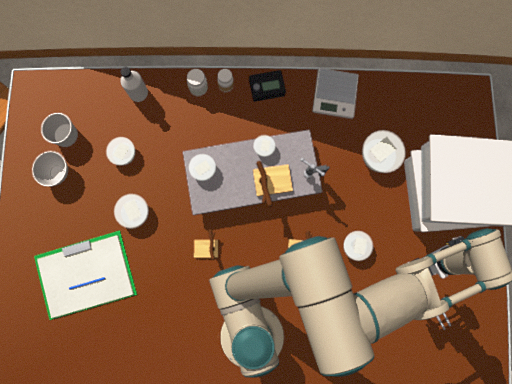

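View pics/wrist0.png

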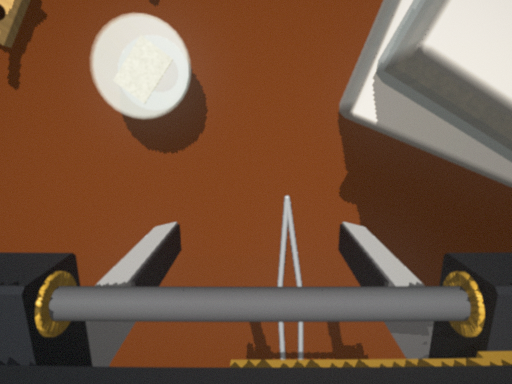

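```bash
cat > h.py <<'E'
from workcell import *
import cv2,numpy as np
np.set_printoptions(precision=4,suppress=True)
def view_of(c,st=None):
    if "view" in c: return np.array(c["view"])
    T=np.eye(4);T[:3,:3]=st["tool_rot"];T[:3,3]=st["position"]
    return np.linalg.inv(T@np.array(c["mount"]))
def proj(c,P,V):
    P=np.atleast_2d(P);q=(V[:3,:3]@P.T).T+V[:3,3]
    s=np.c_[q[:,0]/-q[:,2],-q[:,1]/-q[:,2]]
    r2=(s**2).sum(1,keepdims=True);s=s*(1+c["k1"]*r2);K=np.array(c["camera_matrix"])
    return s*[K[0,0],K[1,1]]+K[:2,2]
def ray(c,uv,V):
    K=np.array(c["camera_matrix"]);d=(np.atleast_2d(uv)-K[:2,2])/[K[0,0],K[1,1]]
    s=d.copy()
    for _ in range(30): s=d/(1+c["k1"]*(s**2).sum(1,keepdims=True))
    v=np.c_[s[:,0],-s[:,1],-np.ones(len(s))]
    R=V[:3,:3];return -R.T@V[:3,3], v@R
def onz(c,uv,z,V):
    o,d=ray(c,uv,V);return o+d*((z-o[2])/d[:,2])[:,None]
E
python3 - <<'E'
from h import *
for n,(x,y) in {"scene":(215,145),"top":(180,120)}.items():
    c=capture(n);V=view_of(c)
    I=c["color"][y:y+130,x:x+160];cv2.imwrite(f"pics/{n}1.png",cv2.resize(I,None,fx=4.6,fy=4.6,interpolation=cv2.INTER_CUBIC))
    for t in ["riser","perch","bar_mid"]:
        for m in silhouettes(c,t)[:3]:
            M=m["mask"].astype(np.uint8);cn,_=cv2.findContours(M,0,2)
            if not cn: continue
            cn=max(cn,key=cv2.contourArea)
            b=cv2.boxPoints(cv2.minAreaRect(cn))
            print(n,t,round(m["p"],2),M.sum(),np.round(m["location"],1),b.round(1).tolist())
            z=0.072 if t=="riser" else 0.09
            print(onz(c,b,z,V)[:,:2].tolist())
E
```

```text
scene riser 0.8 4854 [273.8 225.1] [[223.39999389648438, 261.79998779296875], [255.10000610351562, 149.5], [319.6000061035156, 167.6999969482422], [287.8999938964844, 280.0]]
[[0.4992984470235946, -0.2658582801328211], [0.3675287654218541, 0.2032836802430803], [0.6226625797545335, 0.2333014292044262], [0.7078234269068219, -0.2274514443876826]]
scene perch 0.76 359 [189.2 224.4] [[172.8000030517578, 221.10000610351562], [191.89999389648438, 206.8000030517578], [204.1999969482422, 223.3000030517578], [185.1999969482422, 237.60000610351562]]
[[0.27885280503208976, -0.22120284559938364], [0.3042157461723517, -0.14308231285583783], [0.3768684660987327, -0.18019425758891883], [0.3505116762674747, -0.2553912967316154]]
scene perch 0.7 1100 [258.7 210. ] [[225.5, 224.1999969482422], [236.60000610351562, 186.39999389648438], [278.8999938964844, 198.89999389648438], [267.79998779296875, 236.60000610351562]]
[[0.441677925051398, -0.150309112813498], [0.3980719698435532, 0.004071137051148699], [0.5548683060332089, 0.024462759303232384], [0.588092471411843, -0.12795530930007337]]
scene perch 0.69
[... 1646 characters left out ...]
1912115784128097], [0.26437856250206343, 0.11791495690146252]]
top perch 0.57 29 [294.4 242.9] [[290.0, 240.0], [295.0, 240.0], [295.0, 243.0], [290.0, 243.0]]
[[0.3203562871064972, -0.12213523300906105], [0.32039040078422176, -0.13848181897593642], [0.3106286906702962, -0.13839945267641662], [0.3105986734680044, -0.12206639732535339]]
top bar_mid 0.7 57 [308.  167.8] [[300.0, 159.89999389648438], [304.70001220703125, 155.6999969482422], [315.3999938964844, 167.6999969482422], [310.70001220703125, 171.89999389648438]]
[[0.5878627054014104, -0.15815559184261532], [0.6024415982972526, -0.17426870652273388], [0.5614485327569649, -0.20958493060876612], [0.5470052646426566, -0.19345390186648712]]
```

```bash
ls pics
```

```text
scene0.png
scene1.png
top0.png
top1.png
wrist0.png
```

View pics/scene1.png

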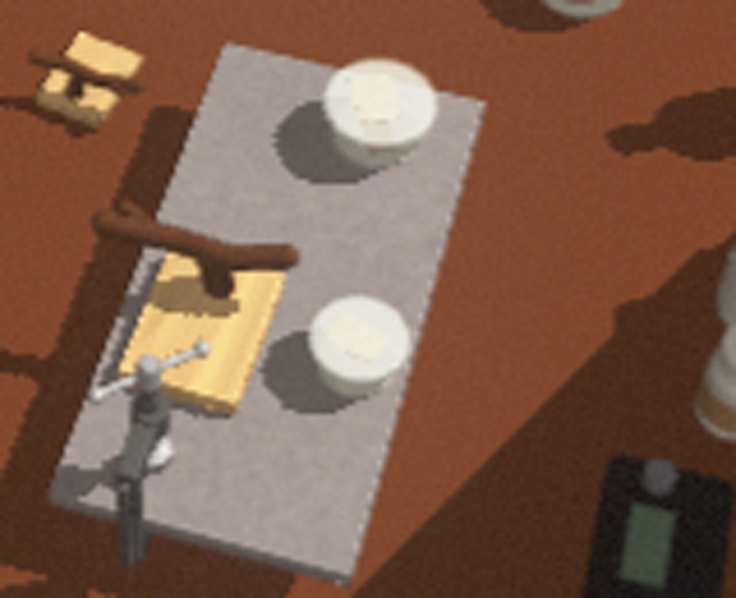

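View pics/top1.png

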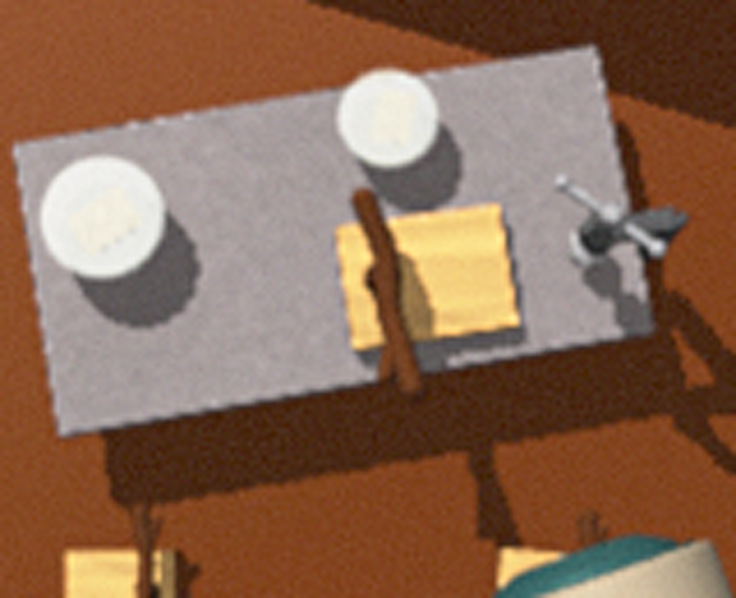

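Run:
```python
from h import *
from scipy.optimize import least_squares
ct=capture("top");cs=capture("scene");Vt=view_of(ct);Vs=view_of(cs)
ft=lambda a:np.array(a)/4.6+[180,120]-.4
fs=lambda a:np.array(a)/4.6+[215,145]-.4
def T(p,L):
    c,s=np.cos(p[2]),np.sin(p[2]);L=np.array(L,float)
    return np.c_[p[0]+c*L[:,0]-s*L[:,1],p[1]+s*L[:,0]+c*L[:,1],L[:,2]]
B=[[.11,.22,.072],[.11,-.22,.072],[-.11,-.22,.072],[-.11,.22,.072]]
bt=ft([[14,145],[598,45],[653,332],[60,435]])
bs=fs([[485,100],[352,572],[52,492],[225,42]])
def fit(L,a,b,x0):
    f=lambda p:np.r_[proj(ct,T(p,L),Vt)-a,proj(cs,T(p,L),Vs)-b].ravel()
    r=least_squares(f,x0,loss='soft_l1');print(r.x,np.degrees(r.x[2]));print(f(r.x).reshape(-1,2).round(1).tolist());return r.x
r=fit(B,bt,bs,[.55,0,-.15])
F=[[.045,-.06,.09],[-.045,-.06,.09],[-.045,.06,.09]]
pa=ft([[500,205],[520,326],[352,350]])
F2=[[.045,.06,.09],[.045,-.06,.09],[-.045,-.06,.09]]
def f(p): return np.r_[proj(ct,T(p,F),Vt)-pa,proj(cs,T(p,F2[1:]),Vs)-fs([[238,405],[120,370]])].ravel()
q=least_squares(f,[.52,-.06,-.15],loss='soft_l1').x;print("perch",q,np.degrees(q[2]),f(q).round(1))
# bar triangulation
def tri(a,b):
    o1,d1=ray(ct,a,Vt);o2,d2=ray(cs,b,Vs);d1=d1[0];d2=d2[0]
    t=np.linalg.lstsq(np.c_[d1,-d2],o2-o1,rcond=None)[0];p,q=o1+t[0]*d1,o2+t[1]*d2
    return (p+q)/2,np.linalg.norm(p-q)
R=np.array([[np.cos(r[2]),-np.sin(r[2])],[np.sin(r[2]),np.cos(r[2])]])
for nm,a,b in [("e1",(562,183),(202,348)),("e2",(656,247),(98,394)),("mid",(609,214),(149,370))]:
    p,e=tri(ft(a),fs(b));print(nm,p,e,"riser",(p[:2]-r[:2])@R)
print("perch in riser",(q[:2]-r[:2])@R)
for n,zz,uv in [("cupa",.112,(388,118)),("cupb",.117,(103,216))]:
    p=onz(ct,ft(uv),zz,Vt)[0];print(n,p,(p[:2]-r[:2])@R)
np.savez("fit.npz",r=r,q=q)
```

```text
[0.5531 0.0036 0.1827] 10.469061320808015
[[-0.7, -0.4], [-0.7, -0.4], [0.3, -0.5], [-0.5, 0.1], [-0.1, 0.0], [-0.4, 1.0], [-1.2, 0.1], [-0.2, -0.3]]
perch [ 0.5207 -0.0649  0.1566] 8.97206533814203 [-0.5 -0.5 -0.3 -0.5  0.4 -0.3 -0.7 -0.2 -0.8 -0. ]
e1 [ 0.5639 -0.1494  0.2016] 0.0018169368859635735 riser [-0.0171 -0.1525]
e2 [ 0.5203 -0.2122  0.202 ] 0.0014935280123203184 riser [-0.0715 -0.2063]
mid [ 0.5419 -0.1811  0.2032] 0.0003631227332754184 riser [-0.0446 -0.1796]
perch in riser [-0.0443 -0.0615]
cupa [ 0.6313 -0.0365  0.112 ] [ 0.0697 -0.0537]
cupb [0.5569 0.1663 0.117 ] [0.0333 0.1593]
```

Run:
```python
from h import *
d=np.load("fit.npz");r,q=d["r"],d["q"]
ct=capture("top");Vt=view_of(ct);cs=capture("scene");Vs=view_of(cs)
R=lambda a:np.array([[np.cos(a),-np.sin(a)],[np.sin(a),np.cos(a)]])
for uv in [(363,195),(388,290),(412,388)]:
    for z in (.13,.145): print(uv,z,(onz(ct,np.array(uv)/4.6+[180,120]-.4,z,Vt)[0,:2]-q[:2])@R(q[2]))
for uv in [(295,255),(215,262),(100,222)]:
    for z in (.13,.145): print("s",uv,z,(onz(cs,np.array(uv)/4.6+[215,145]-.4,z,Vs)[0,:2]-q[:2])@R(q[2]))
for a in (r[2],q[2]):
  for dy in (.085,):
    p=q[:2]+R(q[2])@[0,dy]; print("pre",p)
s=state();print(s["position"],np.degrees(np.arctan2(s["tool_rot"][1][2],s["tool_rot"][0][2])))
```

```text
(363, 195) 0.13 [0.0563 0.0386]
(363, 195) 0.145 [0.053  0.0396]
(388, 290) 0.13 [-0.0136  0.0318]
(388, 290) 0.145 [-0.0163  0.0329]
(412, 388) 0.13 [-0.0845  0.0262]
(412, 388) 0.145 [-0.0864  0.0273]
s (295, 255) 0.13 [0.0551 0.0507]
s (295, 255) 0.145 [0.0576 0.0404]
s (215, 262) 0.13 [0.0017 0.0263]
s (215, 262) 0.145 [0.0049 0.0164]
s (100, 222) 0.13 [-0.0901  0.0337]
s (100, 222) 0.145 [-0.0858  0.0236]
pre [0.5074 0.019 ]
pre [0.5074 0.019 ]
[ 0.2506 -0.5176  0.2165] -64.16821267006493
```

Call:
step_arm(
  rows=[
    [0,10,25,50,0,0,7],
    [60,40,75,84,0,0,14],
    [119,70,130,84,0,0,22],
    [119,95,190,84,0,0,30],
    [119,125,250,84,0,0,38],
    [119,150,310,84,0,0,46],
    [119,180,370,84,0,0,54],
    [119,205,430,84,0,0,62],
    [119,230,490,84,0,0,70],
    [119,254,552,84,0,0,74.6],
  ],
)

```text
t: 3.2
position: [0.495, 0.0107, 0.3007]
tool_rot: [[0.184, 0.001, 0.983], [-0.983, -0.0, 0.184], [0.001, -1.0, 0.001]]
wrist_force: [0.7, -1.4, 0.7]
width: 0.533
```

Call:
step_arm(
  rows=[
    [119,0,0,0,0,0,0],
    [119,0,0,0,0,0,0],
  ],
)

```text
t: 3.45
position: [0.4941, 0.0086, 0.3004]
tool_rot: [[0.182, -0.001, 0.983], [-0.983, -0.001, 0.182], [0.001, -1.0, -0.001]]
wrist_force: [-0.1, -0.6, 0.3]
width: 0.534
```

```bash
cat >> h.py <<'E'
def snap(n,tag,crop=None):
    s=state();c=capture(n);I=c["color"]
    if crop: x,y,w,h=crop;I=I[y:y+h,x:x+w];k=min(780/w,590/h);I=cv2.resize(I,None,fx=k,fy=k,interpolation=cv2.INTER_CUBIC);print("scale",k)
    cv2.imwrite(f"pics/{tag}.png",I);return s,c
E
python3 - <<'E'
from h import *
s,c=snap("wrist","w2",(0,0,512,384));snap("top","t2",(180,120,160,130))
print(s["position"],s["tool_rot"],s["joint_pos"],s["wrist_force"],s["torque"],s["width"],s["t"])
d=np.load("fit.npz");r,q=d["r"],d["q"];V=view_of(c,s)
def T(p,L):
    a,b=np.cos(p[2]),np.sin(p[2]);L=np.array(L,float)
    return np.c_[p[0]+a*L[:,0]-b*L[:,1],p[1]+b*L[:,0]+a*L[:,1],L[:,2]]
print(proj(c,T(q,[[.045,.06,.09],[.045,-.06,.09],[-.045,-.06,.09],[-.045,.06,.09]]),V)*1.523)
print(proj(c,T(r,[[-.045,-.18,.202],[-.11,-.22,.072],[-.11,.22,.072]]),V)*1.523)
E
```

```text
scale 1.5234375
scale 4.538461538461538
[0.4941 0.0086 0.3004] [[ 0.1815 -0.0006  0.9834]
 [-0.9834 -0.0009  0.1815]
 [ 0.0007 -1.     -0.0007]] [ -7.0358   6.5833  86.457   -0.0526  86.9858 -17.4923] [-0.1377 -0.564   0.3203] [-0.0732 -0.0269 -0.0461] 0.5343995008564262 3.45
[[468.8752 293.7142]
 [460.317  430.6627]
 [355.0984 428.2034]
 [356.0303 290.8821]]
[[412.6528 591.6047]
 [338.4744 515.3651]
 [322.2771  -7.3442]]
```

View pics/w2.png

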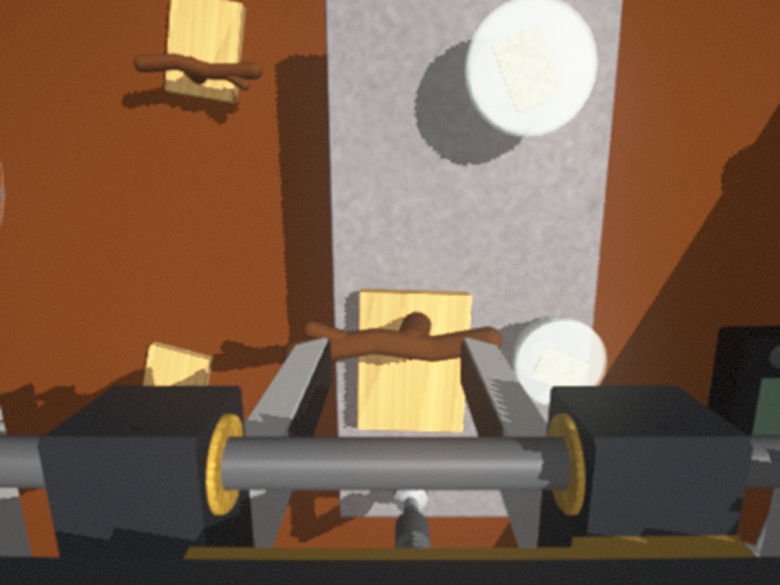

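View pics/t2.png

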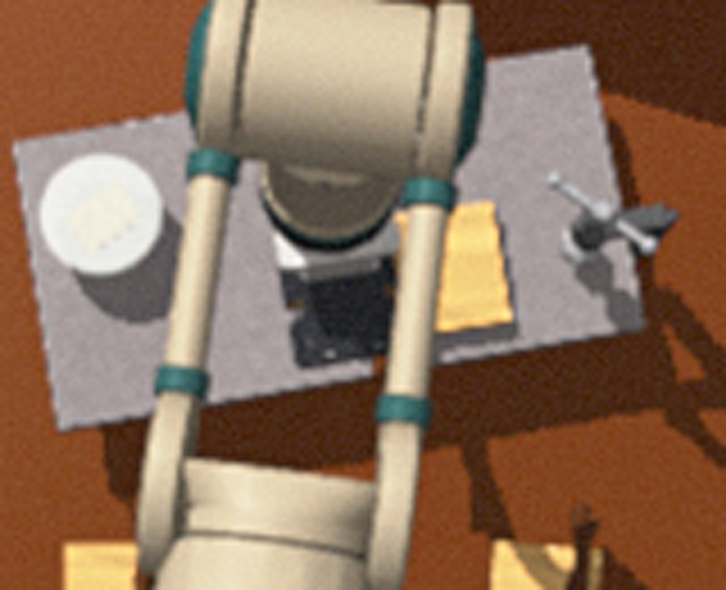

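Call:
step_arm(
  rows=[
    [119,11,25,0,0,0,0],
    [119,11,25,-40,0,0,0],
    [119,11,25,-85,0,0,0],
    [119,11,25,-130,0,0,0],
    [119,11,25,-170,0,0,0],
    [119,11,25,-200,0,0,0],
    [119,11,25,-211,0,0,0],
    [119,11,25,-211,0,0,0],
  ],
)

```text
t: 4.55
position: [0.5054, 0.0328, 0.0896]
tool_rot: [[0.179, -0.0, 0.984], [-0.984, -0.0, 0.179], [0.0, -1.0, -0.0]]
wrist_force: [-0.6, 0.9, -0.1]
width: 0.535
```

Run:
```python
from h import *
s,c=snap("wrist","w3",(0,0,512,384));snap("scene","s3",(195,125,160,130))
print(s["position"],s["tool_rot"],s["wrist_force"],s["torque"],s["width"],s["t"])
```

```text
scale 1.5234375
scale 4.538461538461538
[0.5054 0.0328 0.0896] [[ 0.1792 -0.0003  0.9838]
 [-0.9838 -0.0001  0.1792]
 [ 0.     -1.     -0.0003]] [-0.5595  0.8572 -0.0774] [-0.0408 -0.0531 -0.0081] 0.5351996468233522 4.55
```

View pics/w3.png

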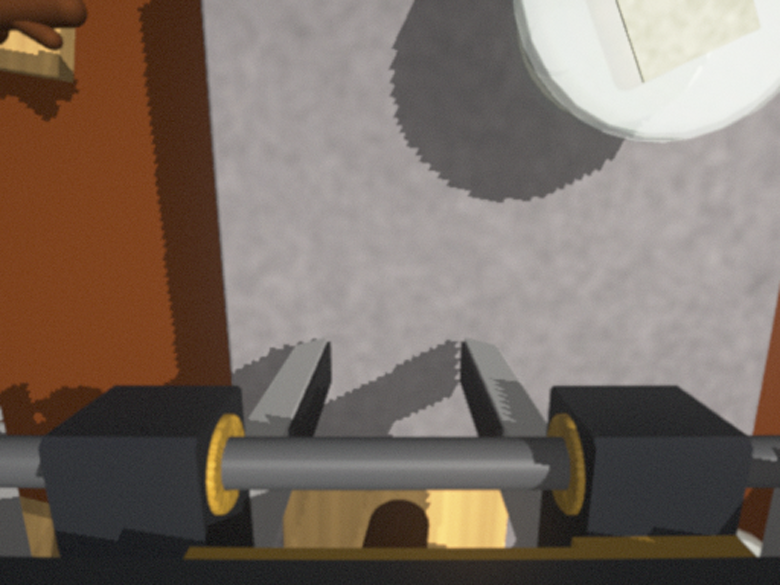

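View pics/s3.png

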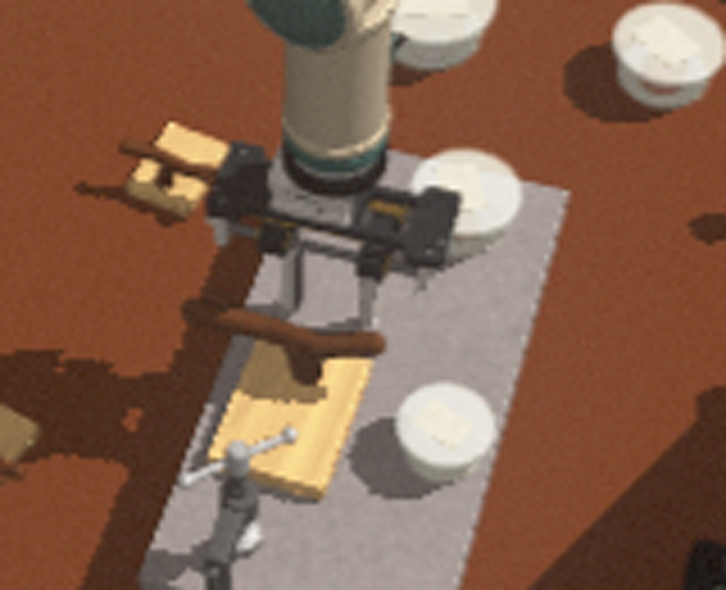

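Call:
step_arm(
  rows=[
    [119,1.8,-9.8,-1,0,0,0],
    [119,3.6,-19.7,-1,0,0,0],
    [119,5.1,-28,-1,0,0,0],
    [119,6.4,-35,-1,0,0,0],
    [119,8.2,-45,-1,0,0,0],
    [119,10,-55,-1,0,0,0],
    [119,12,-66,-1,0,0,0],
    [119,14.2,-77,-1,0,0,0],
    [119,16.4,-88.5,-1,0,0,0],
    [119,18.2,-98.3,-1,0,0,0],
  ],
)

```text
t: 5.9
position: [0.5237, -0.0651, 0.0886]
tool_rot: [[0.181, 0.0, 0.984], [-0.984, 0.0, 0.181], [-0.0, -1.0, 0.0]]
wrist_force: [-0.8, 5.7, 4.8]
width: 0.531
```

Run:
```python
from h import *
s,c=snap("wrist","w4",(0,0,512,384));snap("scene","s4",(195,125,160,130));snap("top","t4",(180,120,160,130))
print(s["position"],s["tool_rot"],s["wrist_force"],s["torque"],s["width"],s["t"])
```

```text
scale 1.5234375
scale 4.538461538461538
scale 4.538461538461538
[ 0.5237 -0.0651  0.0886] [[ 0.1806  0.0001  0.9836]
 [-0.9836  0.0005  0.1806]
 [-0.0005 -1.      0.0002]] [-0.8457  5.6713  4.8311] [0.9283 0.1135 0.0488] 0.5311474255391258 5.9
```

View pics/s4.png

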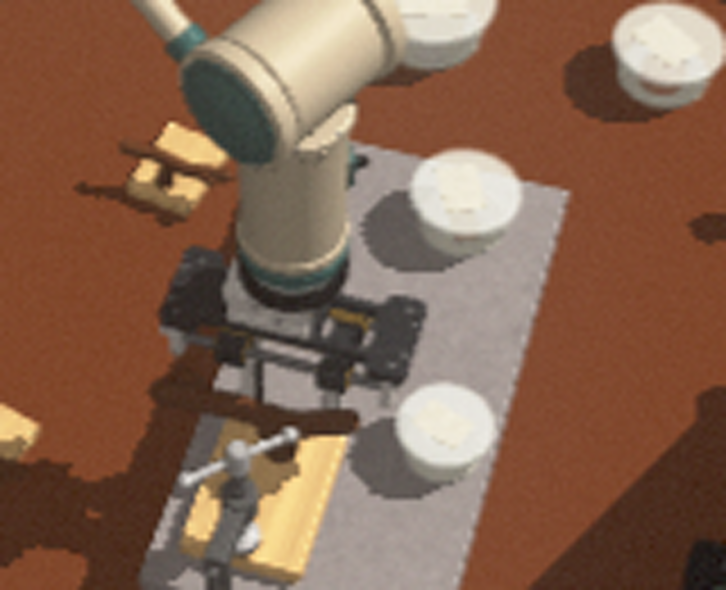

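View pics/t4.png

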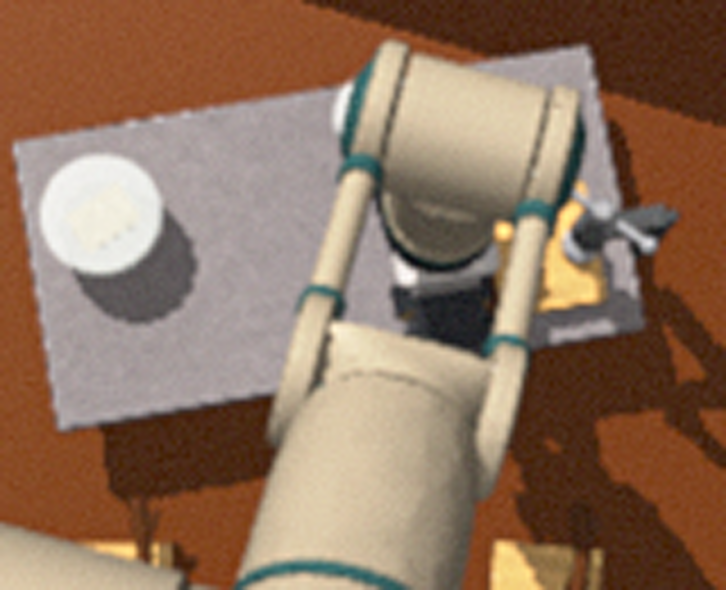

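Call:
step_arm(
  rows=[
    [119,1.5,-7.9,0,0,0,0],
    [119,2.9,-15.7,0,0,0,0],
    [119,4.0,-21.6,0,0,0,0],
    [119,4.5,-24.6,0,0,0,0],
    [119,4.7,-25.6,0,0,0,0],
  ],
)

```text
t: 6.68
position: [0.5282, -0.0904, 0.0883]
tool_rot: [[0.181, -0.0, 0.984], [-0.984, -0.0, 0.181], [0.0, -1.0, -0.0]]
wrist_force: [0.4, 2.0, -0.7]
width: 0.535
```

Call:
step_arm(
  rows=[
    [119,0.2,-1,0,0,0,0],
    [119,0.4,-2,0,0,0,0],
  ],
)

```text
t: 6.92
position: [0.5285, -0.092, 0.0884]
tool_rot: [[0.181, -0.0, 0.983], [-0.983, 0.0, 0.181], [-0.0, -1.0, -0.0]]
wrist_force: [-1.4, 1.7, -0.8]
width: 0.533
```

Call:
step_arm(
  rows=[
    [119,0.2,-1,0,0,0,0],
  ],
)

```text
t: 7.05
position: [0.5288, -0.0931, 0.0885]
tool_rot: [[0.181, 0.0, 0.983], [-0.983, -0.0, 0.181], [0.0, -1.0, 0.0]]
wrist_force: [0.1, 1.4, -1.3]
width: 0.532
```

Call:
step_arm(
  rows=[
    [119,0.2,-1,0,0,0,0],
  ],
)

```text
t: 7.18
position: [0.5291, -0.0941, 0.0885]
tool_rot: [[0.181, 0.0, 0.983], [-0.983, -0.0, 0.181], [0.0, -1.0, 0.0]]
wrist_force: [0.1, 2.6, -0.9]
width: 0.537
```

Call:
step_arm(
  rows=[
    [119,0.2,-1,0,0,0,0],
    [119,0.4,-2,0,0,0,0],
  ],
)

```text
t: 7.42
position: [0.5293, -0.0951, 0.0885]
tool_rot: [[0.18, -0.0, 0.984], [-0.984, 0.002, 0.18], [-0.002, -1.0, 0.0]]
wrist_force: [-0.1, 6.2, 0.8]
width: 0.53
```

Call:
step_arm(
  rows=[
    [119,0.2,-1,0,0,0,0],
  ],
)

```text
t: 7.55
position: [0.5293, -0.0951, 0.0885]
tool_rot: [[0.18, -0.001, 0.984], [-0.984, 0.004, 0.18], [-0.004, -1.0, 0.0]]
wrist_force: [-0.2, 7.6, 1.9]
width: 0.532
```

Call:
step_arm(
  rows=[
    [119,0.2,-1,0,0,0,0],
  ],
)

```text
t: 7.68
position: [0.5294, -0.0951, 0.0886]
tool_rot: [[0.18, -0.001, 0.984], [-0.984, 0.006, 0.18], [-0.006, -1.0, 0.0]]
wrist_force: [-1.0, 10.5, 1.8]
width: 0.534
```

Call:
step_arm(
  rows=[
    [119,-1.2,6,0,0,0,0],
    [119,-3.6,20,0,0,0,0],
    [119,-7.3,40,10,0,0,0],
    [119,-8,45,60,0,0,0],
    [119,-8,45,110,0,0,0],
    [119,-8,45,160,0,0,0],
    [119,-8,45,215,0,0,0],
    [119,-8,45,215,0,0,0],
  ],
)

```text
t: 8.68
position: [0.524, -0.0527, 0.3091]
tool_rot: [[0.182, 0.011, 0.983], [-0.983, -0.003, 0.182], [0.005, -1.0, 0.01]]
wrist_force: [-0.2, 0.3, -1.1]
width: 0.532
```

Run:
```python
from h import *
s,c=snap("wrist","w5",(0,0,512,384));snap("scene","s5",(195,125,160,130));snap("top","t5",(180,120,160,130))
print(s["position"],s["tool_rot"],s["wrist_force"],s["torque"],s["width"],s["t"],s["joint_pos"])
```

```text
scale 1.5234375
scale 4.538461538461538
scale 4.538461538461538
[ 0.524  -0.0527  0.3091] [[ 0.1818  0.0109  0.9833]
 [-0.9833 -0.0028  0.1819]
 [ 0.0047 -0.9999  0.0103]] [-0.1655  0.311  -1.0794] [-0.0118 -0.1574  0.022 ] 0.5317845356231307 8.675 [-13.3041   8.972   82.3828  -0.0092  87.9992 -23.7827]
```

View pics/s5.png

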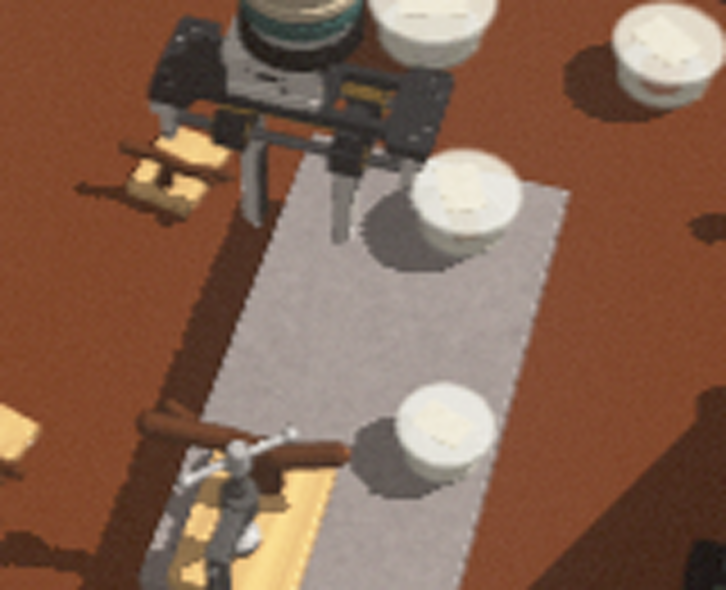

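View pics/w5.png

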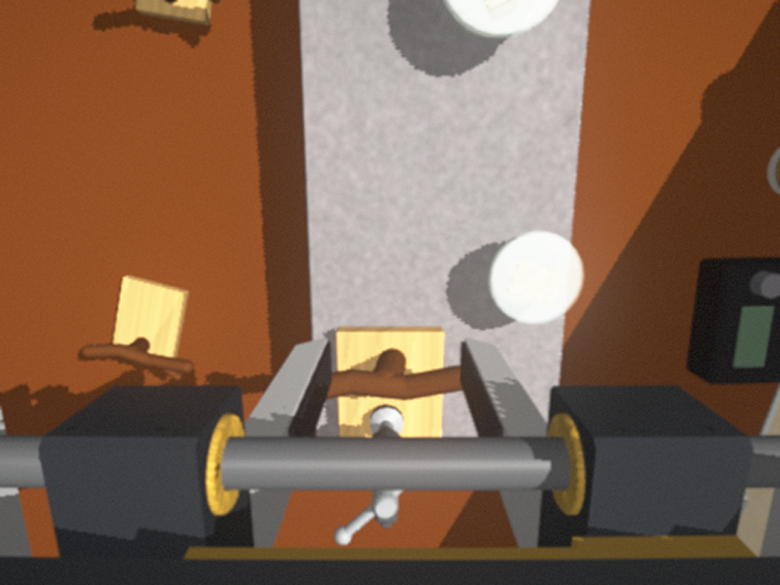

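View pics/t5.png

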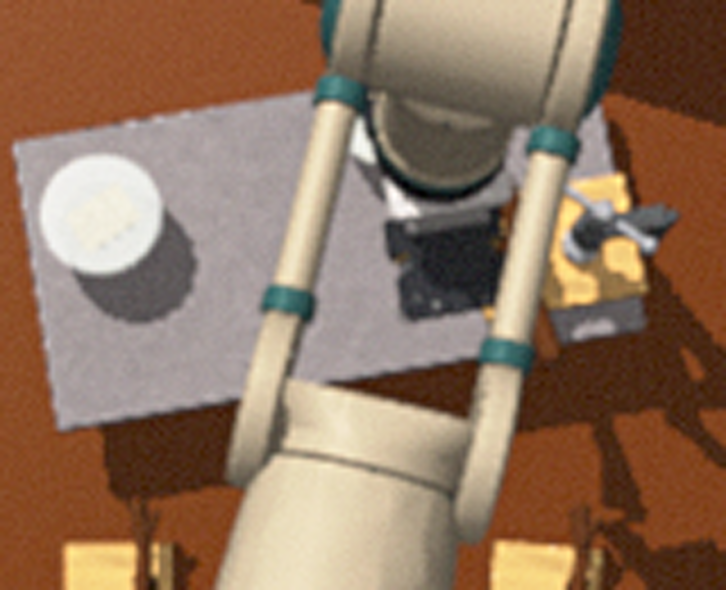

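Call:
step_arm(
  rows=[
    [119,3,-20,0,-0.6,0,10],
    [119,6,-40,0,-0.6,0,20],
    [119,9,-60,0,-0.6,0,30],
    [119,12,-80,0,-0.6,0,40],
    [119,14,-100,0,-0.6,0,50],
    [119,16,-115,0,-0.6,0,60],
    [119,18,-128,0,-0.6,0,70],
    [119,18,-128,0,-0.6,0,80],
    [119,18,-128,0,-0.6,0,90],
    [119,18,-128,0,-0.6,0,90],
  ],
)

```text
t: 10.07
position: [0.5391, -0.1806, 0.3015]
tool_rot: [[0.984, 0.003, -0.179], [0.179, -0.005, 0.984], [0.002, -1.0, -0.005]]
wrist_force: [-0.0, 0.2, -0.9]
width: 0.533
```

Run:
```python
from h import *
s,c=snap("wrist","w6",(0,0,512,384))
print(s["position"],s["tool_rot"],s["wrist_force"],s["torque"],s["width"],s["t"],s["joint_pos"])
V=view_of(c,s)
print(proj(c,[[.5639,-.1494,.202],[.5419,-.1811,.203],[.5419,-.1811,.214],[.5203,-.2122,.202]],V)*1.5234)
for t in ["bar_mid","bar_end"]: print(t,[(d["location"]*np.array(1.5234),d["p"]) for d in spot_in(c,t)])
```

```text
scale 1.5234375
[ 0.5391 -0.1806  0.3015] [[ 0.9839  0.0031 -0.1789]
 [ 0.1789 -0.005   0.9838]
 [ 0.0021 -1.     -0.0054]] [-0.0105  0.1999 -0.9479] [ 0.0681 -0.1337  0.0353] 0.5334585492576982 10.075 [ -25.4124   13.1075   78.0998   -0.1811   88.5121 -125.7151]
[[442.416  354.4731]
 [395.5245 309.35  ]
 [395.4414 314.3588]
 [347.4559 262.1576]]
bar_mid [(array([395.4746, 303.9183]), 0.86)]
bar_end [(array([389.381 , 300.5668]), 0.62)]
```

View pics/w6.png

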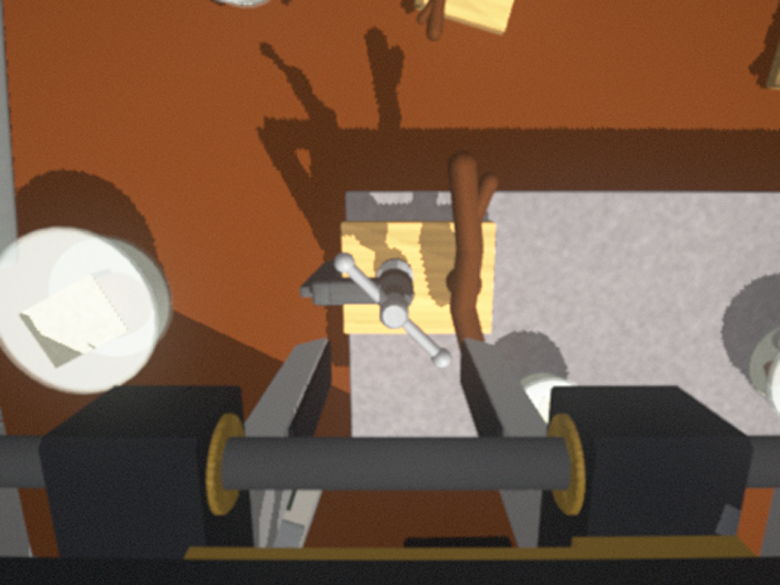

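Call:
step_arm(
  rows=[
    [119,3.4,-1.2,0,0.3,0.2,0],
    [119,3.4,-1.2,-30,0.3,0.2,0],
    [119,3.4,-1.2,-60,0.3,0.2,0],
    [119,3.4,-1.2,-60,0.3,0.2,0],
  ],
)

```text
t: 10.72
position: [0.5421, -0.1817, 0.2413]
tool_rot: [[0.984, -0.002, -0.18], [0.18, 0.001, 0.984], [-0.001, -1.0, 0.001]]
wrist_force: [0.4, 0.9, 0.5]
width: 0.533
```

Call:
step_arm(
  rows=[
    [119,0.4,-0.1,-20,0,0,0],
    [119,0.4,-0.1,-35,0,0,0],
    [119,0.4,-0.1,-43,0,0,0],
    [119,0.4,-0.1,-43,0,0,0],
  ],
)

```text
t: 11.22
position: [0.5436, -0.1824, 0.2003]
tool_rot: [[0.983, 0.003, -0.181], [0.181, -0.001, 0.984], [0.002, -1.0, -0.002]]
wrist_force: [-1.1, 0.3, 0.1]
width: 0.532
```

```bash
cat >> h.py <<'E'
def rd(n=6):
    F=[];M=[]
    for i in range(n):
        capture("wrist");s=state();F.append(s["wrist_force"]);M.append(s["torque"])
    s=state();R=np.array(s["tool_rot"])
    print("t",round(s["t"],2),"pos",np.round(s["position"],4),"yaw",round(float(np.degrees(np.arctan2(R[1,2],R[0,2]))),2),"F",np.mean(F,0).round(2),"M",np.mean(M,0).round(3),"sdMz",np.std(M,0)[2].round(3),"j6",round(s["joint_pos"][5],1))
E
python3 - <<'E'
from h import *
snap("wrist","w7",(0,0,512,384));snap("scene","s7",(195,145,160,130))
rd()
E
```

```text
scale 1.5234375
scale 4.538461538461538
t 11.62 pos [ 0.5438 -0.1825  0.2008] yaw 100.43 F [-0.03  0.1  -0.06] M [ 0.1   -0.143 -0.007] sdMz 0.018 j6 -125.9
```

View pics/s7.png

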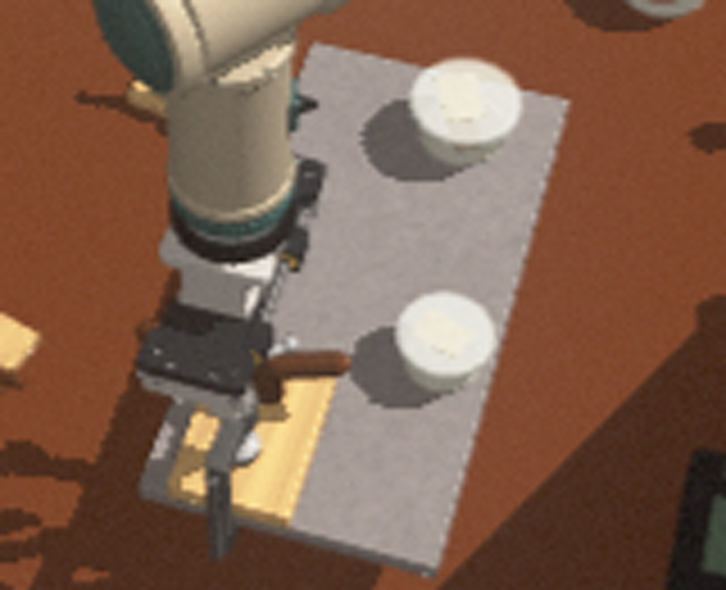

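View pics/w7.png

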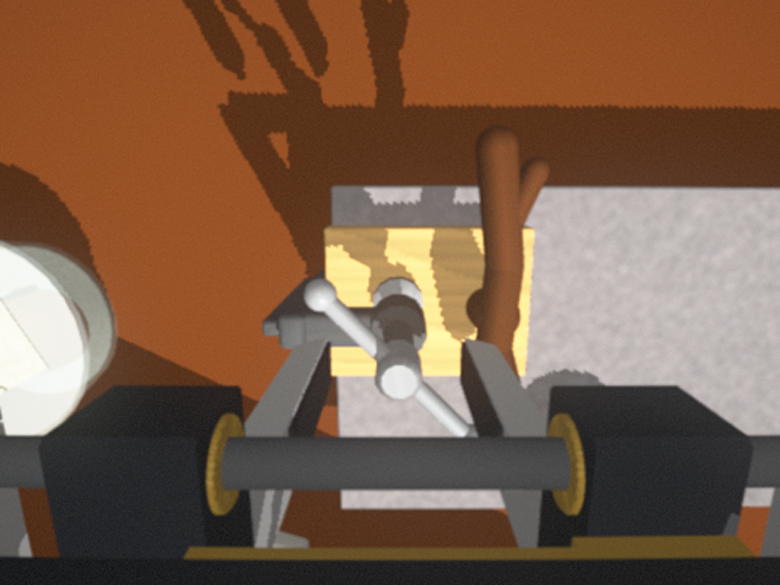

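Call:
step_arm(
  rows=[
    [119,-1.2,0.6,-2,0,0.1,-7],
    [119,-1.2,0.6,-2,0,0.1,-14],
    [119,-1.2,0.6,-2,0,0.1,-19],
    [119,-1.2,0.6,-2.1,0,0.1,-24],
    [119,-1.2,0.6,-2.2,0,0.1,-29],
    [119,-1.2,0.6,-2.2,0,0.1,-34],
  ],
)

```text
t: 12.38
position: [0.5422, -0.1816, 0.1984]
tool_rot: [[0.915, -0.0, 0.402], [-0.402, -0.002, 0.915], [0.001, -1.0, -0.002]]
wrist_force: [-0.1, 0.1, -0.7]
width: 0.53
```

Run:
```python
from h import *
s=state();print(s["position"],s["wrist_force"],s["torque"])
snap("wrist","w8",(0,0,512,384))
rd(4)
```

```text
[ 0.5422 -0.1816  0.1984] [-0.0569  0.1012 -0.6558] [0.0643 0.0263 0.111 ]
scale 1.5234375
t 12.62 pos [ 0.5423 -0.1817  0.1983] yaw 66.5 F [-0.41  0.13  0.14] M [ 0.081 -0.007  0.048] sdMz 0.028 j6 -91.9
```

View pics/w8.png

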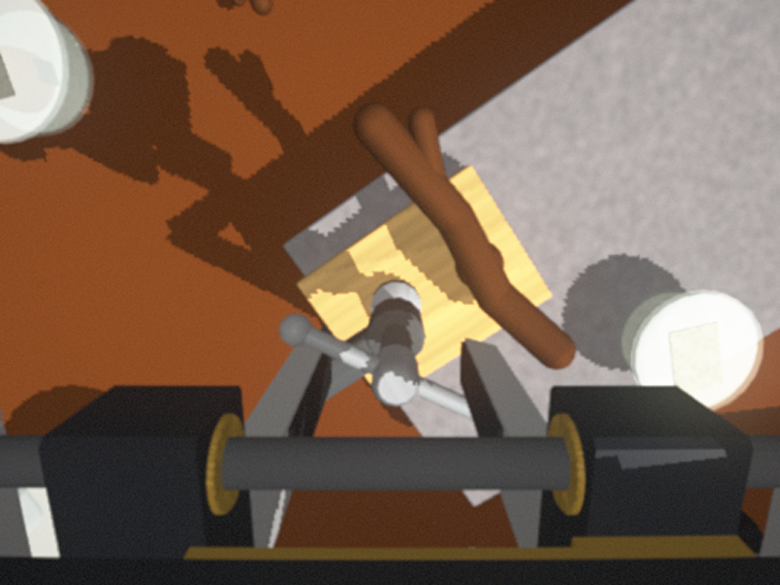

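Call:
step_arm(
  rows=[
    [119,0,0,-0.1,0,0,-6],
    [119,0,0,-0.2,0,0,-12],
    [119,0,0,-0.2,0,0,-18],
    [119,0,0,-0.3,0,0,-24],
    [119,0,0,-0.4,0,0,-30],
    [119,0,0,-0.5,0,0,-36],
    [119,0,0,-0.6,0,0,-42],
    [119,0,0,-0.7,0,0,-48],
    [119,0,0,-0.7,0,0,-54],
    [119,0,0,-0.8,0,0,-60],
  ],
)

```text
t: 13.88
position: [0.5422, -0.1817, 0.1975]
tool_rot: [[0.11, -0.002, 0.994], [-0.994, -0.001, 0.11], [0.001, -1.0, -0.003]]
wrist_force: [-1.2, 1.0, -0.0]
width: 0.532
```

Run:
```python
from h import *
s=state();print(s["position"],s["wrist_force"],s["torque"])
rd(4)
```

```text
[ 0.5422 -0.1817  0.1975] [-1.2343  1.0492 -0.0491] [0.051  0.0778 0.0855]
t 14.07 pos [ 0.5427 -0.1819  0.1975] yaw 6.55 F [-0.43  0.06 -0.34] M [-0.011 -0.045  0.016] sdMz 0.028 j6 -31.9
```

Call:
step_arm(
  rows=[
    [119,0,0,-0.1,0,0,-6],
    [119,0,0,-0.2,0,0,-12],
    [119,0,0,-0.2,0,0,-18],
  ],
)

```text
t: 14.45
position: [0.5426, -0.182, 0.1973]
tool_rot: [[-0.202, -0.002, 0.979], [-0.979, -0.001, -0.202], [0.001, -1.0, -0.002]]
wrist_force: [-0.9, -1.1, -0.5]
width: 0.535
```

Run:
```python
from h import *
s=state();print(s["position"],s["wrist_force"],s["torque"])
rd(6)
snap("wrist","w9",(0,0,512,384))
```

```text
[ 0.5426 -0.182   0.1973] [-0.9292 -1.1493 -0.4707] [ 0.0029 -0.0172  0.0541]
t 14.75 pos [ 0.5426 -0.1819  0.1973] yaw -11.47 F [-0.24 -0.35 -0.18] M [-0.074 -0.047  0.03 ] sdMz 0.037 j6 -13.9
scale 1.5234375
```

View pics/w9.png

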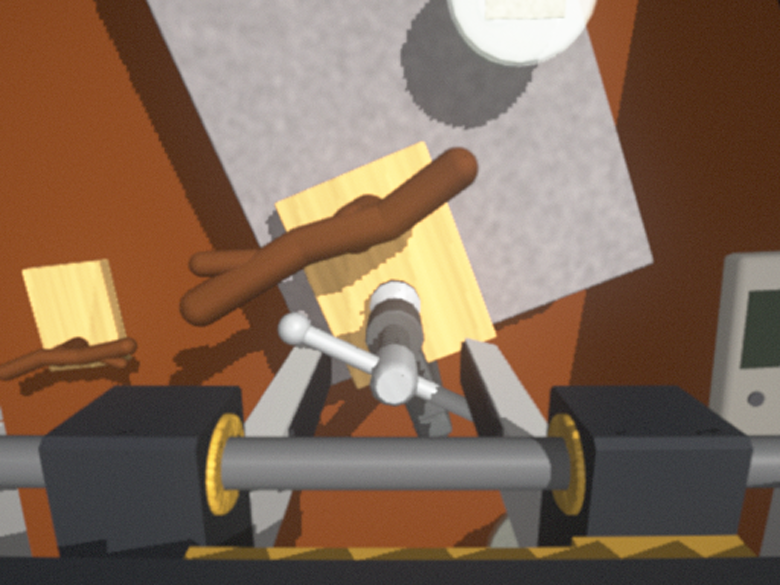

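```bash
cat >> h.py <<'E'
def lg(n=4):
    m0=state();M=[];F=[]
    for i in range(n):
        capture("wrist");s=state();M.append(s["torque"][2]);F.append(s["wrist_force"])
    R=np.array(s["tool_rot"]);y=float(np.degrees(np.arctan2(R[1,2],R[0,2])))
    F=np.mean(F,0);P=s["position"]
    print("t %.2f yaw %.1f moving %.3f static %s F %s pos %s"%(s["t"],y,m0["torque"][2],np.round(M,3),F.round(2),np.round(P,4)))
    open("log.txt","a").write("%.2f %.2f %.4f %.4f\n"%(s["t"],y,m0["torque"][2],np.mean(M[1:])))
E
echo
```

Call:
step_arm(
  rows=[
    [119,0,0,-0.1,0,0,-5],
    [119,0,0,-0.1,0,0,-10],
    [119,0,0,-0.2,0,0,-15],
  ],
)

```text
t: 15.18
position: [0.5424, -0.182, 0.1971]
tool_rot: [[-0.449, -0.003, 0.894], [-0.894, -0.001, -0.449], [0.002, -1.0, -0.002]]
wrist_force: [-0.5, -0.5, 0.7]
width: 0.536
```

```bash
python3 -c "from h import *;lg()"
```

```text
t 15.38 yaw -26.5 moving 0.034 static [0.012 0.039 0.006 0.017] F [-0.41 -0.88 -0.12] pos [ 0.5425 -0.1819  0.1971]
```

Call:
step_arm(
  rows=[
    [119,0,0,-0.1,0,0,-5],
    [119,0,0,-0.1,0,0,-10],
    [119,0,0,-0.2,0,0,-15],
  ],
)

```text
t: 15.75
position: [0.5423, -0.1821, 0.1969]
tool_rot: [[-0.664, -0.003, 0.747], [-0.747, 0.0, -0.664], [0.002, -1.0, -0.002]]
wrist_force: [-1.0, -0.8, 0.7]
width: 0.533
```

```bash
python3 -c "from h import *;lg()"
```

```text
t 15.95 yaw -41.4 moving 0.048 static [0.018 0.049 0.09  0.037] F [-0.39 -0.51 -0.34] pos [ 0.5424 -0.1819  0.1969]
```

Call:
step_arm(
  rows=[
    [119,0,0,-0.1,0,0,-5],
    [119,0,0,-0.1,0,0,-10],
    [119,0,0,-0.2,0,0,-15],
  ],
)

```text
t: 16.32
position: [0.5422, -0.182, 0.1967]
tool_rot: [[-0.835, -0.003, 0.55], [-0.55, 0.001, -0.835], [0.002, -1.0, -0.002]]
wrist_force: [-1.2, -0.5, 1.0]
width: 0.536
```

```bash
python3 -c "from h import *;lg()"
```

```text
t 16.52 yaw -56.4 moving 0.115 static [0.064 0.049 0.004 0.002] F [-1.31 -0.66 -0.  ] pos [ 0.5424 -0.1818  0.1966]
```

Call:
step_arm(
  rows=[
    [119,0,0,-0.1,0,0,-5],
    [119,0,0,-0.1,0,0,-10],
    [119,0,0,-0.2,0,0,-15],
  ],
)

```text
t: 16.9
position: [0.5422, -0.1819, 0.1964]
tool_rot: [[-0.949, -0.002, 0.315], [-0.315, 0.001, -0.949], [0.002, -1.0, -0.002]]
wrist_force: [-1.7, -0.6, -0.5]
width: 0.536
```

```bash
python3 -c "from h import *;lg()"
```

```text
t 17.10 yaw -71.4 moving 0.057 static [0.049 0.036 0.008 0.008] F [-1.06 -0.35 -0.24] pos [ 0.5424 -0.1817  0.1964]
```

Call:
step_arm(
  rows=[
    [119,0,0,-0.1,0,0,-5],
    [119,0,0,-0.1,0,0,-10],
    [119,0,0,-0.2,0,0,-15],
  ],
)

```text
t: 17.48
position: [0.5422, -0.1817, 0.1962]
tool_rot: [[-0.998, -0.002, 0.059], [-0.059, 0.002, -0.998], [0.002, -1.0, -0.002]]
wrist_force: [-1.7, -0.9, -0.2]
width: 0.535
```

```bash
python3 -c "from h import *;lg()"
```

```text
t 17.68 yaw -86.4 moving 0.052 static [0.001 0.072 0.024 0.065] F [-1.39 -0.51 -0.31] pos [ 0.5424 -0.1816  0.1962]
```

Call:
step_arm(
  rows=[
    [119,0,0,-0.1,0,0,-5],
    [119,0,0,-0.1,0,0,-10],
    [119,0,0,-0.2,0,0,-15],
  ],
)

```text
t: 18.05
position: [0.5422, -0.1816, 0.196]
tool_rot: [[-0.98, -0.001, -0.201], [0.201, 0.003, -0.98], [0.002, -1.0, -0.002]]
wrist_force: [-2.1, 0.8, -0.7]
width: 0.535
```

```bash
python3 -c "from h import *;lg()
snap('wrist','w10',(0,0,512,384));snap('scene','s10',(195,145,160,130))"
```

```text
t 18.25 yaw -101.4 moving 0.060 static [0.108 0.038 0.005 0.011] F [-1.65  0.12  0.22] pos [ 0.5424 -0.1816  0.196 ]
scale 1.5234375
scale 4.538461538461538
```

View pics/w10.png

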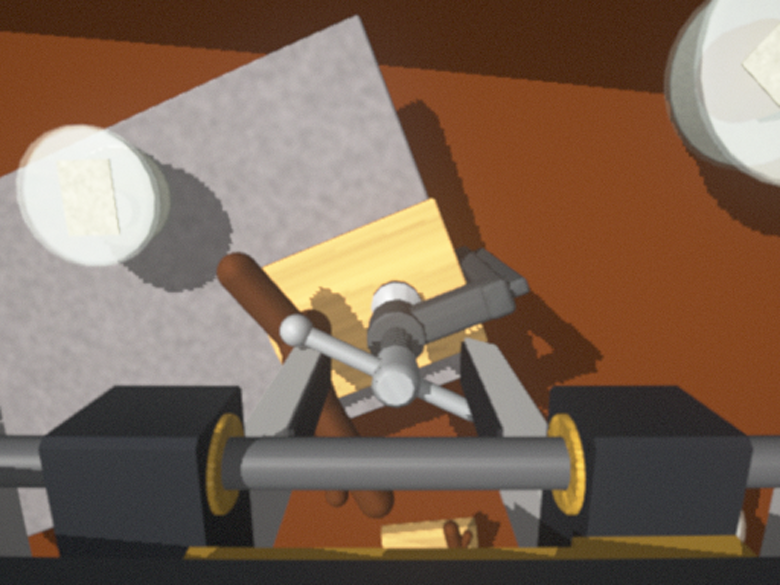

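View pics/s10.png

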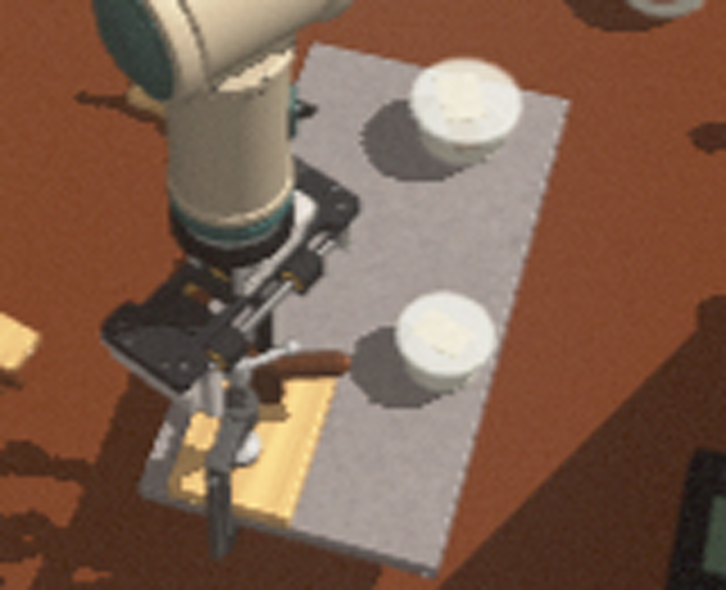

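```bash
cat >> h.py <<'E'
def mv():
    s=state();R=np.array(s["tool_rot"]);y=float(np.degrees(np.arctan2(R[1,2],R[0,2])))
    print("t %.2f yaw %.1f M %.3f F %s"%(s["t"],y,s["torque"][2],np.round(s["wrist_force"],2)))
    open("log.txt","a").write("%.2f %.2f %.4f m\n"%(s["t"],y,s["torque"][2]))
E
echo
```

Call:
step_arm(
  rows=[
    [119,0,0,-0.1,0,0,-5],
  ],
)

```text
t: 18.48
position: [0.5423, -0.1816, 0.196]
tool_rot: [[-0.958, -0.001, -0.286], [0.286, 0.003, -0.958], [0.002, -1.0, -0.002]]
wrist_force: [-1.9, -0.1, 0.7]
width: 0.533
```

```bash
python3 -c "from h import *;mv()"
```

```text
t 18.48 yaw -106.6 M 0.067 F [-1.88 -0.05  0.7 ]
```

Call:
step_arm(
  rows=[
    [119,0,0,-0.1,0,0,-5],
  ],
)

```text
t: 18.6
position: [0.5423, -0.1816, 0.1959]
tool_rot: [[-0.929, -0.001, -0.369], [0.369, 0.003, -0.929], [0.002, -1.0, -0.002]]
wrist_force: [-2.2, -0.5, 0.1]
width: 0.533
```

```bash
python3 -c "from h import *;mv()"
```

```text
t 18.60 yaw -111.7 M 0.093 F [-2.16 -0.45  0.08]
```

Call:
step_arm(
  rows=[
    [119,0,0,-0.1,0,0,-5],
  ],
)

```text
t: 18.73
position: [0.5423, -0.1816, 0.1958]
tool_rot: [[-0.894, -0.001, -0.449], [0.449, 0.003, -0.894], [0.002, -1.0, -0.002]]
wrist_force: [-1.3, 0.9, 1.2]
width: 0.536
```

```bash
python3 -c "from h import *;mv()"
```

```text
t 18.73 yaw -116.7 M 0.066 F [-1.29  0.95  1.22]
```

Call:
step_arm(
  rows=[
    [119,0,0,-0.1,0,0,-5],
  ],
)

```text
t: 18.85
position: [0.5423, -0.1816, 0.1957]
tool_rot: [[-0.851, -0.0, -0.525], [0.525, 0.003, -0.851], [0.002, -1.0, -0.002]]
wrist_force: [-1.9, 0.9, 0.5]
width: 0.532
```

```bash
python3 -c "from h import *;mv()"
```

```text
t 18.85 yaw -121.7 M 0.091 F [-1.92  0.88  0.5 ]
```

Call:
step_arm(
  rows=[
    [119,0,0,0,0,0,-5],
  ],
)

```text
t: 18.98
position: [0.5423, -0.1816, 0.1957]
tool_rot: [[-0.802, -0.0, -0.597], [0.597, 0.003, -0.802], [0.002, -1.0, -0.002]]
wrist_force: [-1.7, 0.2, 0.5]
width: 0.535
```

```bash
python3 -c "from h import *;mv()"
```

```text
t 18.98 yaw -126.7 M 0.135 F [-1.74  0.18  0.49]
```

Call:
step_arm(
  rows=[
    [119,0,0,-0.1,0,0,-5],
  ],
)

```text
t: 19.1
position: [0.5423, -0.1816, 0.1956]
tool_rot: [[-0.747, 0.0, -0.665], [0.665, 0.003, -0.747], [0.002, -1.0, -0.002]]
wrist_force: [-1.7, 0.1, 0.3]
width: 0.534
```

```bash
python3 -c "from h import *;mv()"
```

```text
t 19.10 yaw -131.7 M 0.136 F [-1.69  0.1   0.31]
```

```bash
python3 -c "from h import *;lg(6)"
```

```text
t 19.40 yaw -131.5 moving 0.136 static [0.065 0.049 0.051 0.115 0.097 0.085] F [-1.39  0.35  0.37] pos [ 0.5425 -0.1816  0.1956]
```

Call:
step_arm(
  rows=[
    [119,0,0,-0.1,0,0,-5],
  ],
)

```text
t: 19.52
position: [0.5425, -0.1816, 0.1955]
tool_rot: [[-0.687, 0.001, -0.727], [0.727, 0.003, -0.687], [0.001, -1.0, -0.002]]
wrist_force: [-1.9, 0.4, 1.2]
width: 0.531
```

```bash
python3 -c "from h import *;mv()"
```

```text
t 19.52 yaw -136.6 M 0.122 F [-1.88  0.37  1.24]
```

Call:
step_arm(
  rows=[
    [119,0,0,-0.1,0,0,-5],
  ],
)

```text
t: 19.65
position: [0.5425, -0.1816, 0.1955]
tool_rot: [[-0.62, 0.001, -0.784], [0.784, 0.003, -0.62], [0.001, -1.0, -0.002]]
wrist_force: [-1.4, 0.7, 0.5]
width: 0.536
```

```bash
python3 -c "from h import *;mv()"
```

```text
t 19.65 yaw -141.7 M 0.097 F [-1.43  0.72  0.48]
```

Call:
step_arm(
  rows=[
    [119,0,0,-0.1,0,0,-5],
  ],
)

```text
t: 19.77
position: [0.5425, -0.1817, 0.1954]
tool_rot: [[-0.55, 0.001, -0.835], [0.835, 0.002, -0.55], [0.001, -1.0, -0.002]]
wrist_force: [-1.7, 1.7, 2.2]
width: 0.531
```

```bash
python3 -c "from h import *;mv();lg(5)"
```

```text
t 19.77 yaw -146.7 M 0.160 F [-1.75  1.73  2.2 ]
t 20.02 yaw -146.5 moving 0.160 static [ 0.075  0.059 -0.005  0.057  0.07 ] F [-1.38  0.55  0.72] pos [ 0.5426 -0.1817  0.1953]
```

Call:
step_arm(
  rows=[
    [119,0,0,0,0,0,-3],
  ],
)

```text
t: 20.15
position: [0.5425, -0.1817, 0.1954]
tool_rot: [[-0.507, 0.001, -0.862], [0.862, 0.002, -0.507], [0.001, -1.0, -0.002]]
wrist_force: [-1.7, 1.3, 0.5]
width: 0.533
```

```bash
python3 -c "from h import *;mv()"
```

```text
t 20.15 yaw -149.6 M 0.096 F [-1.65  1.26  0.47]
```

Call:
step_arm(
  rows=[
    [119,0,0,-0.1,0,0,-3],
  ],
)

```text
t: 20.27
position: [0.5425, -0.1817, 0.1953]
tool_rot: [[-0.46, 0.001, -0.888], [0.888, 0.002, -0.46], [0.001, -1.0, -0.002]]
wrist_force: [-1.7, 0.7, 1.6]
width: 0.533
```

```bash
python3 -c "from h import *;mv()"
```

```text
t 20.27 yaw -152.6 M 0.187 F [-1.75  0.7   1.56]
```

Call:
step_arm(
  rows=[
    [119,0,0,0,0,0,-3],
  ],
)

```text
t: 20.4
position: [0.5425, -0.1817, 0.1952]
tool_rot: [[-0.413, 0.001, -0.911], [0.911, 0.002, -0.413], [0.001, -1.0, -0.002]]
wrist_force: [-0.5, 0.1, 0.8]
width: 0.535
```

```bash
python3 -c "from h import *;mv()"
```

```text
t 20.40 yaw -155.6 M 0.158 F [-0.53  0.06  0.76]
```

Call:
step_arm(
  rows=[
    [119,0,0,-0.1,0,0,-3],
  ],
)

```text
t: 20.52
position: [0.5425, -0.1817, 0.1952]
tool_rot: [[-0.365, 0.002, -0.931], [0.931, 0.002, -0.365], [0.001, -1.0, -0.002]]
wrist_force: [-1.8, 1.6, 0.9]
width: 0.535
```

```bash
python3 -c "from h import *;mv()"
```

```text
t 20.52 yaw -158.6 M 0.172 F [-1.8   1.63  0.89]
```

Call:
step_arm(
  rows=[
    [119,0,0,0,0,0,-3],
  ],
)

```text
t: 20.65
position: [0.5425, -0.1818, 0.1952]
tool_rot: [[-0.316, 0.002, -0.949], [0.949, 0.002, -0.316], [0.001, -1.0, -0.002]]
wrist_force: [-1.8, -0.1, 1.2]
width: 0.533
```

```bash
python3 -c "from h import *;mv()"
```

```text
t 20.65 yaw -161.6 M 0.106 F [-1.82 -0.06  1.2 ]
```

Call:
step_arm(
  rows=[
    [119,0,0,-0.1,0,0,-3],
  ],
)

```text
t: 20.78
position: [0.5425, -0.1818, 0.1951]
tool_rot: [[-0.266, 0.002, -0.964], [0.964, 0.002, -0.266], [0.001, -1.0, -0.002]]
wrist_force: [-1.8, 1.2, 1.1]
width: 0.534
```

```bash
python3 -c "from h import *;mv()"
```

```text
t 20.77 yaw -164.6 M 0.182 F [-1.76  1.21  1.06]
```

Call:
step_arm(
  rows=[
    [119,0,0,0,0,0,-3],
  ],
)

```text
t: 20.9
position: [0.5425, -0.1818, 0.1951]
tool_rot: [[-0.215, 0.002, -0.977], [0.977, 0.002, -0.215], [0.001, -1.0, -0.002]]
wrist_force: [-1.9, -0.0, 1.2]
width: 0.537
```

```bash
python3 -c "from h import *;mv();lg(6);print(state()['joint_pos'])"
```

```text
t 20.90 yaw -167.6 M 0.226 F [-1.87 -0.04  1.16]
t 21.20 yaw -167.5 moving 0.226 static [0.12  0.15  0.122 0.131 0.072 0.097] F [-1.29  0.62  1.38] pos [ 0.5426 -0.1818  0.1951]
[-25.5782  16.2481  88.6977   0.1361  74.9928 141.9021]
```

```bash
cat > fitk.py <<'E'
import numpy as np
D=[(66.5,.111),(6.3,.0855),(-11.7,.0541)]
S=[(66.5,.05),(6.5,.016),(-11.5,.03)]
for l in open("log.txt"):
    a=l.split();D.append((float(a[1]),float(a[2])))
    if a[3]!='m': S.append((float(a[1]),float(a[3])))
D=np.array(D);D=np.array(sorted({tuple(x) for x in D},reverse=True));S=np.array(S)
D[:,0]=np.where(D[:,0]>90,D[:,0]-360,D[:,0])
for nm,A,lo in [("moving",D,.02),("static",S,0)]:
    best=[]
    for k in np.arange(-60,-160,-1.):
        h=np.clip(k-A[:,0],0,None);X=np.c_[np.ones(len(A)),h]
        c=np.linalg.lstsq(X,A[:,1],rcond=None)[0]
        s=np.clip(c[1]*90,.09,.22)/90;b=np.mean(A[:,1]-s*h)
        r=A[:,1]-b-s*h;best.append((r@r,k,b,s*90))
    best.sort();v=best[0][0]/(len(A)-3)
    print(nm,"best",best[0],"sd",v**.5,"1sig range",[ (min(x),max(x)) for x in [[q[1] for q in best if q[0]<best[0][0]+v]]])
    w=np.array([np.exp(-(q[0]-best[0][0])/2/v) for q in best]);k=np.array([q[1] for q in best]);m=(w*k).sum()/w.sum();print(" mean",m,"sd",((w*(k-m)**2).sum()/w.sum())**.5)
E
python3 fitk.py; cat log.txt
```

```text
moving best (np.float64(0.022642489154137458), np.float64(-107.0), np.float64(0.06858341132239433), np.float64(0.17804774786873231)) sd 0.030094842849988406 1sig range [(np.float64(-117.0), np.float64(-97.0))]
 mean -104.70184535233909 sd 10.402029443745539
static best (np.float64(0.004085135983056768), np.float64(-106.0), np.float64(0.03139573034339003), np.float64(0.10224793120893151)) sd 0.021305022837758675 1sig range [(np.float64(-126.0), np.float64(-93.0))]
 mean -111.92414391399682 sd 18.237317910860074
15.38 -26.46 0.0335 0.0207
15.95 -41.44 0.0481 0.0586
16.52 -56.44 0.1145 0.0183
17.10 -71.43 0.0566 0.0171
17.68 -86.43 0.0525 0.0538
18.25 -101.43 0.0598 0.0179
18.48 -106.63 0.0672 m
18.60 -111.65 0.0928 m
18.73 -116.65 0.0661 m
18.85 -121.65 0.0905 m
18.98 -126.65 0.1349 m
19.10 -131.65 0.1365 m
19.40 -131.50 0.1365 0.0795
19.52 -136.63 0.1217 m
19.65 -141.66 0.0967 m
19.77 -146.66 0.1603 m
20.02 -146.48 0.1603 0.0451
20.15 -149.56 0.0960 m
20.27 -152.58 0.1866 m
20.40 -155.58 0.1581 m
20.52 -158.58 0.1724 m
20.65 -161.58 0.1057 m
20.77 -164.57 0.1823 m
20.90 -167.57 0.2256 m
21.20 -167.52 0.2256 0.1146
```

Call:
step_arm(
  rows=[
    [119,0,0,0,0,0,6],
    [119,0,0,0,0,0,14],
    [119,0,0,20,0,0,14],
    [119,0,0,40,0,0,14],
    [119,0,0,45,0,0,24],
    [119,0,0,45,0,0,34],
    [119,0,0,45,0,0,44],
    [119,0,0,45,0,0,54],
    [119,0,0,45,0,0,64],
    [119,0,0,45,0,0,74],
  ],
)

```text
t: 22.45
position: [0.5432, -0.1822, 0.24]
tool_rot: [[-0.998, 0.0, -0.056], [0.056, 0.001, -0.998], [-0.0, -1.0, -0.002]]
wrist_force: [-0.4, 0.4, 0.1]
width: 0.532
```

```bash
python3 -c "from h import *;mv()
snap('wrist','w11',(0,0,512,384));snap('scene','s11',(195,145,160,130))"; sed -i '$d' log.txt
```

```text
t 22.45 yaw -93.2 M 0.058 F [-0.45  0.37  0.09]
scale 1.5234375
scale 4.538461538461538
```

View pics/w11.png

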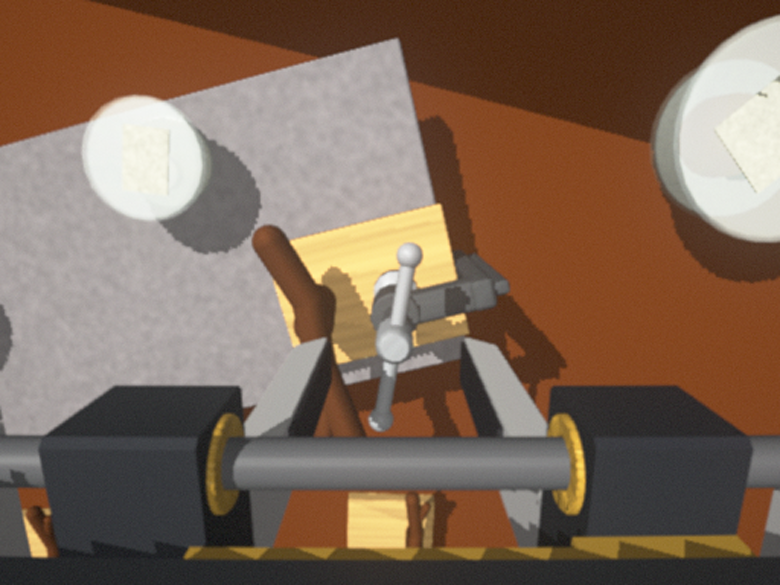

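Call:
step_arm(
  rows=[
    [119,0,0,0,0,0,10],
    [119,0,0,0,0,0,20],
    [119,0,0,0,0,0,30],
    [119,0,0,0,0,0,40],
    [119,0,0,0,0,0,50],
    [119,0,0,0,0,0,60],
    [119,0,0,0,0,0,70],
    [119,0,0,0,0,0,80],
    [119,0,0,0,0,0,90],
    [119,0,0,0,0,0,100],
  ],
)

```text
t: 23.8
position: [0.5429, -0.1821, 0.24]
tool_rot: [[0.114, -0.001, 0.993], [-0.993, -0.002, 0.114], [0.002, -1.0, -0.001]]
wrist_force: [-0.1, 0.0, -0.4]
width: 0.533
```

Call:
step_arm(
  rows=[
    [119,0,0,0,0,0,10],
    [119,0,0,0,0,0,20],
    [119,0,0,0,0,0,26],
    [119,0,0,0,0,0,26],
  ],
)

```text
t: 24.3
position: [0.5428, -0.182, 0.24]
tool_rot: [[0.533, -0.0, 0.846], [-0.846, -0.002, 0.533], [0.002, -1.0, -0.002]]
wrist_force: [-0.0, -1.1, 0.8]
width: 0.53
```

```bash
python3 -c "from h import *
snap('wrist','w12',(0,0,512,384));rd(4)"
```

```text
scale 1.5234375
t 24.55 pos [ 0.5426 -0.1818  0.24  ] yaw 32.34 F [0.21 0.27 0.44] M [-0.009 -0.11   0.015] sdMz 0.032 j6 -57.7
```

View pics/w12.png

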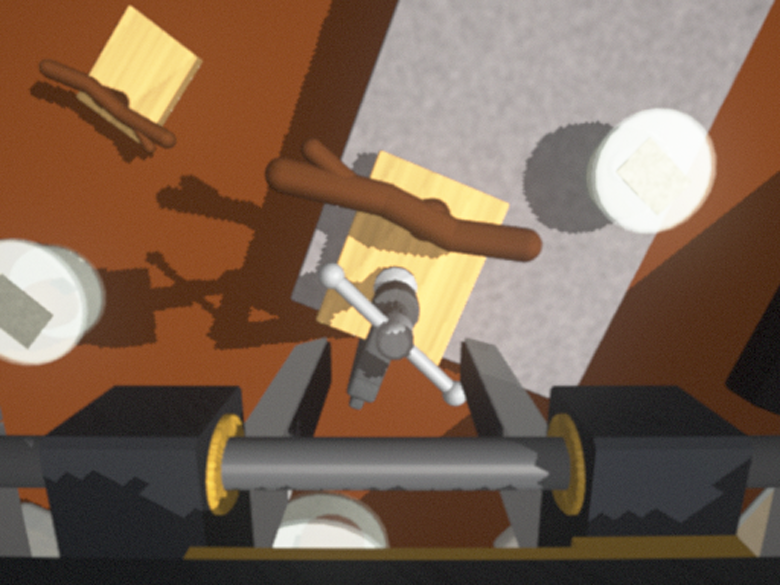

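Run:
```python
from h import *
c=capture("wrist")
def ang(pos,yaw,z,a,b):
    y=np.radians(yaw);zc=np.array([np.cos(y),np.sin(y),0]);yc=np.array([0,0,-1.]);xc=np.cross(yc,zc)
    st=dict(tool_rot=np.c_[xc,yc,zc],position=pos);V=view_of(c,st)
    P=onz(c,np.array([a,b])/1.5234,z,V);d=P[1]-P[0];print(P.mean(0),np.linalg.norm(d),np.degrees(np.arctan2(d[1],d[0])))
ang([.5391,-.1806,.3015],100.3,.2023,(345,262),(442,358))
ang([.5432,-.1822,.24],-93.2,.1985,(410,256),(380,420))
ang([.5427,-.1819,.24],32.3,.1985,(332,274),(455,393))
```

```text
[ 0.543  -0.1798  0.2023] 0.07881217200770332 54.64754711921699
[ 0.54   -0.182   0.1985] 0.07895338503296309 166.8497394677236
[ 0.5433 -0.182   0.1985] 0.07896392849676166 -13.035209645184027
```

Call:
step_arm(
  rows=[
    [119,0,0,-20,0,0,0],
    [119,0,0,-38,0,0,0],
    [119,0,0,-45,0,0,0],
    [119,0,0,-45,0,0,-6],
    [119,0,0,-45,0,0,-12],
    [119,0,0,-45,0,0,-17],
    [119,0,0,-45,0,0,-20],
  ],
)

```text
t: 25.48
position: [0.5429, -0.1819, 0.1955]
tool_rot: [[0.213, -0.001, 0.977], [-0.977, -0.002, 0.213], [0.002, -1.0, -0.001]]
wrist_force: [0.8, -0.7, -0.5]
width: 0.534
```

```bash
python3 -c "from h import *;mv();snap('wrist','w13',(0,0,512,384));rd(2)"
```

```text
t 25.48 yaw 12.3 M 0.132 F [ 0.79 -0.74 -0.55]
scale 1.5234375
t 25.62 pos [ 0.5429 -0.1819  0.1955] yaw 12.47 F [-0.22  0.41  0.66] M [-0.013 -0.127  0.081] sdMz 0.013 j6 -37.8
```

Call:
step_arm(
  rows=[
    [119,0,0,0,0,0,-2.5],
  ],
)

```text
t: 25.75
position: [0.5428, -0.1819, 0.1954]
tool_rot: [[0.172, -0.001, 0.985], [-0.985, -0.002, 0.172], [0.002, -1.0, -0.001]]
wrist_force: [1.0, -0.2, 0.8]
width: 0.531
```

```bash
python3 -c "from h import *;mv()"
```

```text
t 25.75 yaw 9.9 M 0.183 F [ 1.   -0.16  0.75]
```

Call:
step_arm(
  rows=[
    [119,0,0,0,0,0,-2.5],
  ],
)

```text
t: 25.88
position: [0.5428, -0.1819, 0.1954]
tool_rot: [[0.129, -0.001, 0.992], [-0.992, -0.002, 0.129], [0.002, -1.0, -0.001]]
wrist_force: [0.3, -0.5, 0.3]
width: 0.535
```

```bash
python3 -c "from h import *;mv()"
```

```text
t 25.88 yaw 7.4 M 0.154 F [ 0.29 -0.52  0.34]
```

Call:
step_arm(
  rows=[
    [119,0,0,-0.1,0,0,-2.5],
  ],
)

```text
t: 26.0
position: [0.5428, -0.182, 0.1953]
tool_rot: [[0.086, -0.001, 0.996], [-0.996, -0.002, 0.086], [0.002, -1.0, -0.001]]
wrist_force: [-0.1, 0.2, 1.1]
width: 0.531
```

```bash
python3 -c "from h import *;mv()"
```

```text
t 26.00 yaw 4.9 M 0.183 F [-0.09  0.21  1.06]
```

Call:
step_arm(
  rows=[
    [119,0,0,0,0,0,-2.5],
  ],
)

```text
t: 26.12
position: [0.5428, -0.182, 0.1953]
tool_rot: [[0.042, -0.001, 0.999], [-0.999, -0.002, 0.042], [0.002, -1.0, -0.001]]
wrist_force: [-0.6, -0.2, 0.7]
width: 0.534
```

```bash
python3 -c "from h import *;mv()"
```

```text
t 26.12 yaw 2.4 M 0.222 F [-0.58 -0.24  0.69]
```

Call:
step_arm(
  rows=[
    [119,0,0,0,0,0,-2.5],
  ],
)

```text
t: 26.25
position: [0.5428, -0.182, 0.1953]
tool_rot: [[-0.001, -0.001, 1.0], [-1.0, -0.002, -0.001], [0.002, -1.0, -0.001]]
wrist_force: [1.2, 0.0, -0.6]
width: 0.533
```

```bash
python3 -c "from h import *;mv()"
```

```text
t 26.25 yaw -0.1 M 0.209 F [ 1.24  0.01 -0.57]
```

Call:
step_arm(
  rows=[
    [119,0,0,-0.1,0,0,-2.5],
  ],
)

```text
t: 26.38
position: [0.5428, -0.182, 0.1953]
tool_rot: [[-0.045, -0.001, 0.999], [-0.999, -0.002, -0.045], [0.002, -1.0, -0.001]]
wrist_force: [0.1, 1.5, 1.4]
width: 0.533
```

```bash
python3 -c "from h import *;mv()"
```

```text
t 26.38 yaw -2.6 M 0.199 F [0.07 1.47 1.45]
```

```bash
python3 - <<'E'
L=open("log.txt").read().split("\n")
o=[]
for l in L:
    a=l.split()
    if not a: continue
    if float(a[0])>25:
        if float(a[1])>12: continue
        a[1]="%.2f"%(float(a[1])-180)
    o.append(" ".join(a))
open("log.txt","w").write("\n".join(o)+"\n")
E
python3 fitk.py
```

```text
moving best (np.float64(0.025037371376705954), np.float64(-104.0), np.float64(0.06815561518043604), np.float64(0.16105276543998895)) sd 0.028419309301671337 1sig range [(np.float64(-112.0), np.float64(-96.0))]
 mean -103.06298111675572 sd 9.496387832003235
static best (np.float64(0.004085135983056768), np.float64(-106.0), np.float64(0.03139573034339003), np.float64(0.10224793120893151)) sd 0.021305022837758675 1sig range [(np.float64(-126.0), np.float64(-93.0))]
 mean -111.92414391399682 sd 18.237317910860074
```

Call:
step_arm(
  rows=[
    [119,0,0,0,0,0,-2.5],
  ],
)

```text
t: 26.5
position: [0.5428, -0.1821, 0.1953]
tool_rot: [[-0.089, -0.001, 0.996], [-0.996, -0.002, -0.089], [0.002, -1.0, -0.001]]
wrist_force: [0.2, -0.0, 1.0]
width: 0.526
```

```bash
python3 -c "from h import *;mv()"
```

```text
t 26.50 yaw -5.1 M 0.185 F [ 0.23 -0.01  0.96]
```

Call:
step_arm(
  rows=[
    [119,0,0,0,0,0,-2.5],
  ],
)

```text
t: 26.62
position: [0.5427, -0.1821, 0.1952]
tool_rot: [[-0.132, -0.002, 0.991], [-0.991, -0.002, -0.132], [0.002, -1.0, -0.001]]
wrist_force: [0.7, -0.2, 0.2]
width: 0.535
```

```bash
python3 -c "from h import *;mv()"
```

```text
t 26.62 yaw -7.6 M 0.168 F [ 0.69 -0.23  0.15]
```

Call:
step_arm(
  rows=[
    [119,0,0,0,0,0,-2.5],
  ],
)

```text
t: 26.75
position: [0.5428, -0.1821, 0.1952]
tool_rot: [[-0.175, -0.002, 0.985], [-0.985, -0.002, -0.175], [0.002, -1.0, -0.001]]
wrist_force: [-0.6, 0.4, 0.8]
width: 0.533
```

```bash
python3 -c "from h import *;mv()"
python3 - <<'E'
o=[]
for l in open("log.txt"):
    a=l.split()
    if float(a[0])>25 and float(a[1])>-100: a[1]="%.2f"%(float(a[1])-180)
    o.append(" ".join(a))
open("log.txt","w").write("\n".join(o)+"\n")
E
python3 fitk.py
```

```text
t 26.75 yaw -10.1 M 0.209 F [-0.61  0.43  0.81]
moving best (np.float64(0.02761900347833935), np.float64(-101.0), np.float64(0.06860426813162174), np.float64(0.14542655312402142)) sd 0.02850129175521459 1sig range [(np.float64(-109.0), np.float64(-92.0))]
 mean -99.39025927735078 sd 9.91220146806956
static best (np.float64(0.004085135983056768), np.float64(-106.0), np.float64(0.03139573034339003), np.float64(0.10224793120893151)) sd 0.021305022837758675 1sig range [(np.float64(-126.0), np.float64(-93.0))]
 mean -111.92414391399682 sd 18.237317910860074
```

Call:
step_arm(
  rows=[
    [119,0,0,0,0,0,-2.5],
    [119,0,0,0,0,0,-2.5],
  ],
)

```text
t: 27.0
position: [0.5427, -0.1821, 0.1952]
tool_rot: [[-0.216, -0.002, 0.976], [-0.976, -0.001, -0.216], [0.002, -1.0, -0.001]]
wrist_force: [-0.2, -1.0, 0.3]
width: 0.532
```

Call:
step_arm(
  rows=[
    [119,0,0,0,0,0,6],
    [119,0,0,0,0,0,14],
    [119,0,0,20,0,0,14],
    [119,0,0,45,0,0,14],
    [119,0,0,45,0,0,14],
  ],
)

```text
t: 27.62
position: [0.5437, -0.1823, 0.2417]
tool_rot: [[0.026, 0.002, 1.0], [-1.0, -0.003, 0.026], [0.003, -1.0, 0.002]]
wrist_force: [-0.1, 0.3, 0.1]
width: 0.535
```

```bash
python3 -c "from h import *;rd(2);snap('wrist','w14',(0,0,512,384))"
```

```text
t 27.73 pos [ 0.5422 -0.1817  0.2393] yaw 1.45 F [-0.15  0.69 -0.57] M [-0.004 -0.067  0.048] sdMz 0.015 j6 -26.9
scale 1.5234375
```

View pics/w14.png

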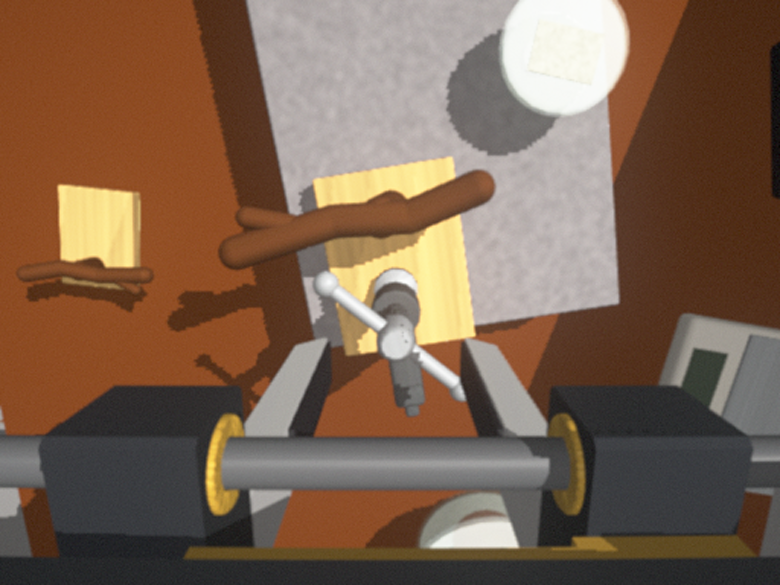

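Call:
step_arm(
  rows=[
    [119,0,0,40,0,0,0],
    [119,0,0,80,0,0,0],
    [119,-30,10,100,0,0,0],
    [119,-80,40,100,0,0,0],
    [119,-120,80,100,0,0,0],
    [119,-150,130,100,0,0,0],
    [119,-160,180,100,0,0,0],
    [119,-170,230,100,0,0,0],
    [119,-170,280,100,0,0,0],
    [119,-170,310,100,0,0,0],
  ],
)

```text
t: 29.02
position: [0.3714, 0.1301, 0.3388]
tool_rot: [[0.027, -0.004, 1.0], [-1.0, -0.001, 0.027], [0.001, -1.0, -0.004]]
wrist_force: [0.4, -0.5, -1.1]
width: 0.532
```

Run:
```python
from h import *
rd(2)
s,c=snap('top','t15',(180,120,160,130));snap('scene','s15',(195,145,160,130))
```

```text
t 29.12 pos [0.3717 0.1304 0.3387] yaw 1.71 F [ 0.23  0.52 -0.24] M [-0.035 -0.078  0.013] sdMz 0.007 j6 7.5
scale 4.538461538461538
scale 4.538461538461538
```

View pics/t15.png

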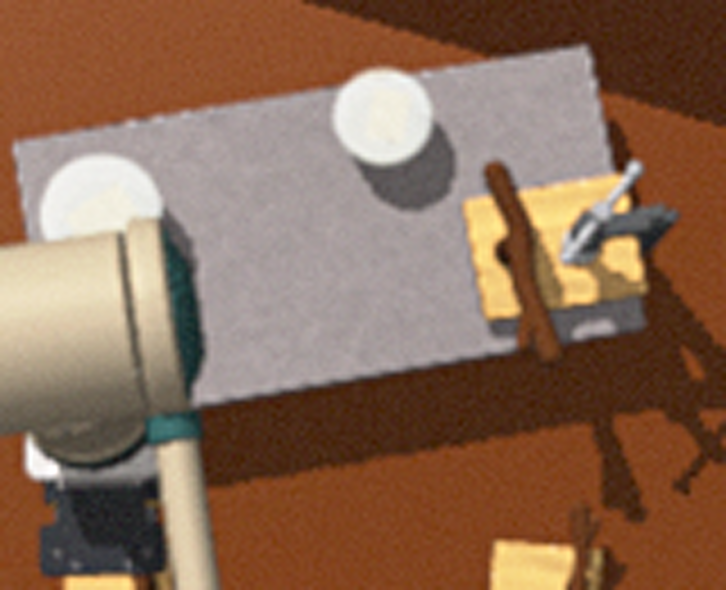

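View pics/s15.png

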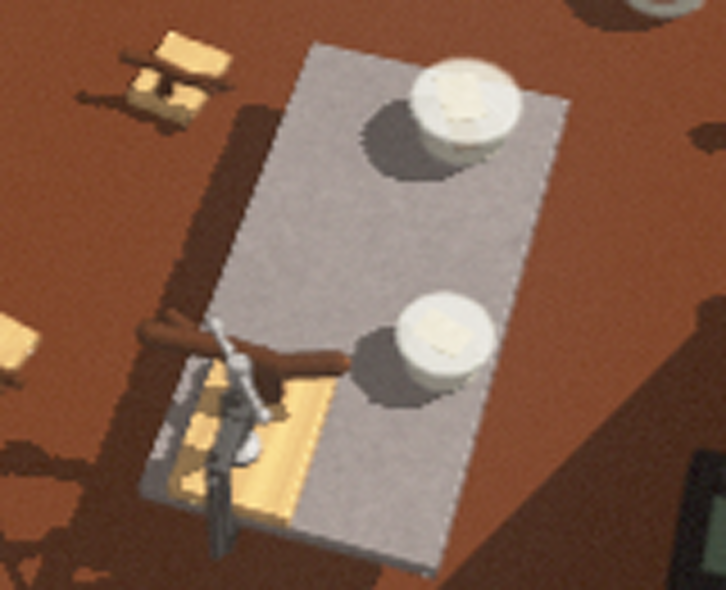

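```bash
python3 -c "from workcell import *;print(sign_off())"
```

```text
the job is handed in; nothing more can be done
None
```

The perch is butted against the clamp's spine and clamped with about a quarter turn past first touch. I handed the job in at about 29 s. How far past touch it really is carries some uncertainty, explained below.

- **Slide:** I pushed the foot from its far end with both fingertips along the board. It stopped dead while the push force rose to about 10 N, which I took as contact with the spine. In the last pictures the foot is flush with the board's end and within about 1° of its line, and both cups on the riser look unmoved. I did not compare the four table cups before and after.
- **Clamping:** With the fingers astride the tommy bar I turned it clockwise about 273° in total, lifting off once to re-engage. I did not back the screw off.
- **Quarter turn:** The touch point came from where the turning torque began to rise, about 183° into the turn. I stopped about 90° past that point.
- **Uncertainty:** The torque readings were noisy (about 0.03 N m per reading), so the touch point is only good to about 10°. My fits did not fully agree, ranging from about 4° earlier than that to 10° later. No picture could confirm the pad's touch or its squash directly.

At hand-in the robot was clear of everything.

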